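Pack the re-heeling tray: full nail tin, heels, and empties for refilling

ROBOT

A 6-joint arm with a two-finger parallel gripper is mounted at the origin on the work surface. World frame = base frame: x ahead of the robot, y to its left, z up, the work surface at z = 0. Lengths are in m, angles in rad, forces in N, time in s.
With the tool pointing down it reaches from about 0.35 to 0.975 m from the base axis. Payload 4.9 kg.
Tool frame: the origin (TCP) lies midway between the tips of the shut fingers; the grasp point (between the pads) lies 19 mm behind it; z points along the fingers, y is the line along which they close (so a half turn about z gives the same grasp; the last joint's range is limited). The gripper opens to 85 mm and grips with 20 to 120 N. Pads are 22 mm wide; open, the fingers measure 114 mm over their backs; the gripper's body (76 mm by 85 mm) begins 54 mm behind the grasp point. The pads swing forward as they close: fully open they stand 13 mm farther back than shut.
Start: joints at [1.01, 0.053, 1.613, -0, 1.476, -0.119], TCP at [0.267, 0.565, 0.204] pointing down, gripper open.
Joint ranges: [-3.01, 3.01], [-1.01, 2.22], [0.06, 2.58], [-1.02, 4.17], [0.09, 2.62], [-3.14, 3.14]. Speed limits (rad/s): [2.57, 2.57, 3.14, 3.14, 3.14, 3.14].

INTERFACE

Orientations are given as a rotation vector (axis times angle).
In Python, from station import ctrl, optics, job gives the robot as it stands.
- The arm moves only by the shell command python3 -m jog 'ROWS' [OPENING] [FORCE]. ROWS is JSON, a list of rows, each a list of 2 entries, a list of its own where there are three numbers: the shift along the tool's x, y, z in m, then the turn, a rotation vector about the tool's x, y, z in rad. A call has 1 to 5 rows; each row is the pose to reach, as a shift and turn from the pose commanded when the call began, along the tool's axes at that moment; what a row does not reach only later rows make up. A row lasts 1/10 s, in which the tool goes at most 50 mm and 8.59 degrees, less where a joint would pass 70% of its speed; a pose out of reach is approached as far as the arm can. A call with a gripper value outside its range is refused whole. OPENING is the opening, from 0 (shut) to 1 (fully open), set as the call begins (- or left out, the last holds). The fingers move at their own pace and stop on an object; FORCE is the grip in N (left out, the last holds). Time passes only in rows, so rows that repeat a pose let the fingers close. It gives the time, the measured TCP pose, the force, the opening and the grip force at its end, in the units of the state.
- ctrl.get_obs(): the state, without advancing time (a new reading comes with each control period).
- optics.get_image(name): name is "side" or "top"; returns a dict with "image" (480x640x3 uint8, blue, green, red), "fx", "fy", "cx", "cy" (pixels), "D" ([k1, k2, p1, p2, k3] as OpenCV has them; the pictures are not rectified), "rvec" (rotation vector, rad) and "tvec" (3), from world to camera coordinates, as OpenCV has them. Camera axes: x right, y down, z forward; pixel columns grow to the right and rows downward; lengths in m; the calibration is good to about 2 mm. A picture is of the moment at which its call begins. There is no depth.
- job.finish_job(): hands the job in; it is judged then, once.
The state is a dict: "t": time; "q": joint angles; "dq": joint speeds; "effort": joint torques, N m; "tool_pos": TCP position; "tool_rot": TCP orientation; "contact_force": force on the tool from outside, world axes, zero at the start; "wrist_torque": the same for the moment, N m; "opening": finger opening in m; "grip_force": force on a finger pad.
Only numpy, scipy, OpenCV 4.12 (cv2) and the standard library are available. Lean on these libraries where they do the work, as an engineer would, in place of code of your own. Each camera call takes 0.05 s, during which the arm holds its last target. There are 200 camera calls.

TASK

Pack the cobbler's divided wooden tray for the next re-heeling job. Four closed nail tins look the same but only one is full: lift them to find the heavy one and stand it upright in that tray's long undivided bay, and stand the three light tins upright in the shallow steel refill tray. Put every block heel on the bench down on the floor of a small cell of the wooden tray, one heel to a cell, and leave the jars, tools and other things where they are.

Things in the scene. Friction and masses are not known exactly. Their poses are not given: they have to be found in the camera images.
- tray: Low wooden divided tray fixed to the bench, 144 (its x) by 228 (its y) mm, walls and dividers 4 mm thick with their tops 30 mm above the bench; origin at the centre of its underside, z up. The half towards its -y is divided into 2 x 2 open square cells, 66 x 66 mm inside; along its +y end runs one undivided bay, 136 mm along x by 80 mm along y inside. Floor 4 mm thick.
- cell0 (a point): Centre of the floor of one small cell, 4 mm above the bench, axes as the tray's.
- cell1 (a point): Centre of the floor of one small cell, 4 mm above the bench, axes as the tray's.
- cell2 (a point): Centre of the floor of one small cell, 4 mm above the bench, axes as the tray's.
- cell3 (a point): Centre of the floor of one small cell, 4 mm above the bench, axes as the tray's.
- bay (a point): Centre of the floor of the long bay, 4 mm above the bench, axes as the tray's.
- refill_tray: Shallow dark steel refill tray fixed to the bench between the robot and the wooden tray, 78 (its x) by 228 (its y) mm outside, 70 by 220 mm inside, undivided, floor 4 mm thick, wall tops 18 mm above the bench; origin at the centre of its underside, z up.
- tin_a_center (a point): Centre, half-way up, of a closed plain steel square tin, 54 x 54 mm and 80 mm high, standing on the bench; x and y square to its sides, z up through the lid. The lid is fast and flush with the sides. Four such tins look alike: three hold next to nothing (about 0.12 kg), one, a different one at each start, is full of nails (about 0.5 to 0.65 kg).
- tin_b_center (a point): Centre, half-way up, of a closed plain steel square tin, 54 x 54 mm and 80 mm high, standing on the bench; x and y square to its sides, z up through the lid. The lid is fast and flush with the sides. Four such tins look alike: three hold next to nothing (about 0.12 kg), one, a different one at each start, is full of nails (about 0.5 to 0.65 kg).
- tin_c_center (a point): Centre, half-way up, of a closed plain steel square tin, 54 x 54 mm and 80 mm high, standing on the bench; x and y square to its sides, z up through the lid. The lid is fast and flush with the sides. Four such tins look alike: three hold next to nothing (about 0.12 kg), one, a different one at each start, is full of nails (about 0.5 to 0.65 kg).
- tin_d_center (a point): Centre, half-way up, of a closed plain steel square tin, 54 x 54 mm and 80 mm high, standing on the bench; x and y square to its sides, z up through the lid. The lid is fast and flush with the sides. Four such tins look alike: three hold next to nothing (about 0.12 kg), one, a different one at each start, is full of nails (about 0.5 to 0.65 kg).
- heel_1_center (a point): Centre, half-way up, of a dark block heel, D-shaped, about 0.06 kg: 48 mm high (z), 38 mm wide between its parallel sides (its y), 40 mm along its x from the flat face (21 mm towards -x) to the round back (19 mm towards +x). It stands on the bench at the start. Three or four heels are present; None throughout if absent.
- heel_2_center (a point): Centre, half-way up, of a dark block heel, D-shaped, about 0.06 kg: 48 mm high (z), 38 mm wide between its parallel sides (its y), 40 mm along its x from the flat face (21 mm towards -x) to the round back (19 mm towards +x). It stands on the bench at the start. Three or four heels are present; None throughout if absent.
- heel_3_center (a point): Centre, half-way up, of a dark block heel, D-shaped, about 0.06 kg: 48 mm high (z), 38 mm wide between its parallel sides (its y), 40 mm along its x from the flat face (21 mm towards -x) to the round back (19 mm towards +x). It stands on the bench at the start. Three or four heels are present; None throughout if absent.
- heel_4_center (a point): Centre, half-way up, of a dark block heel, D-shaped, about 0.06 kg: 48 mm high (z), 38 mm wide between its parallel sides (its y), 40 mm along its x from the flat face (21 mm towards -x) to the round back (19 mm towards +x). It stands on the bench at the start. Three or four heels are present; None throughout if absent.
- polish_tin: Bystander to leave alone: flat round steel polish tin, radius 21, 18 high, standing low among the tins and heels (mm). Origin at its underside.
- sole_blank: Bystander to leave alone: flat black rubber blank, 40 x 34 x 16 high, lying low among the tins and heels (mm). Origin at its underside.
- glue_jar: Bystander to leave alone: amber glass jar, radius 26, 85 high, beyond the left-hand things (mm). Origin at its underside.
- dye_bottle: Bystander to leave alone: small white bottle, radius 20, 100 high, beyond the right-hand things (mm). Origin at its underside.
- screwdriver: Bystander to leave alone: screwdriver lying on the bench beyond the tray, lengthwise along the far edge, some 200 mm long.
- brush: Bystander to leave alone: shoe brush lying on the bench beyond the tray, about 200 mm long.
Things that resemble listed ones, but are neither listed nor needed, are in the scene too. Of the things that look like the refill_tray, the middle-sized one is meant.

How it is judged:
By the outcome, as a careful person would: the job done as asked, in the order asked, and still so for the second after the job is handed in, with the robot touching nothing.
Of load_a, load_b, load_c, load_d only 1 to 1 are there at a start; the rules pass over those that are not, and their reading is None.
Of heel_1, heel_2, heel_3, heel_4 only 3 to 4 are there at a start; the rules pass over those that are not, and their reading is None.
At some moment in a run one of heel_1, heel_2, heel_3, heel_4 may be knocked a few centimetres aside while the robot is not near it.
Once in a run the grip may slacken for a moment while it holds something.
It also fails if it takes over 210 s, if anything falls off the work surface, if the arm or the gripper's body presses on something with over 40 N, if the wrist force passes 120 N, or if a joint passes its speed limit or range.

## Working session

There is one attempt and no reset: what is moved stays moved. The work goes in short steps, Python scripts to look and compute and a shell command to move; the robot and the scene stay as the last step left them, time stands still between calls to the robot, and variables do not carry over. Pictures are saved under pics/ and viewed, at most 14 in all, crops included, and the job is handed in when it is done.

```bash
mkdir -p pics; ls
python3 - <<'E'
from station import ctrl, optics
import cv2
for n in("top","side"):
    d=optics.get_image(n); cv2.imwrite(f"pics/{n}0.png",d["image"])
    print({k:v for k,v in d.items() if k!="image"})
print(ctrl.get_obs())
E
```

```text
pics
{'fx': 551.7384053725021, 'fy': 551.7384053725021, 'cx': 325.8209447874387, 'cy': 241.22750605643844, 'D': array([0.0264012, 0.       , 0.       , 0.       , 0.       ]), 'rvec': array([ 2.17886725, -2.1873356 ,  0.11596122]), 'tvec': array([-7.29304519e-04,  5.22729063e-01,  1.21354165e+00])}
{'fx': 554.4224381802085, 'fy': 554.4224381802085, 'cx': 321.90747390870126, 'cy': 234.72542256454688, 'D': array([-0.01204505,  0.        ,  0.        ,  0.        ,  0.        ]), 'rvec': array([ 0.21098362, -2.73935691,  1.33859686]), 'tvec': array([0.51252822, 0.09168921, 1.17718973])}
{'t': 0.1, 'q': array([ 1.01002809e+00,  5.33430933e-02,  1.61414559e+00, -2.59840658e-05,
        1.47602103e+00, -1.19010771e-01]), 'dq': array([-1.76085597e-05, -2.31206980e-03, -1.85347881e-03,  2.36020326e-04,
        1.37387991e-03,  7.77777345e-05]), 'effort': array([-1.07446019e-04, -3.94896305e+01, -3.71367288e+01, -9.63279172e-05,
        3.85188177e-03, -8.30983964e-06]), 'tool_pos': array([0.26688798, 0.56446871, 0.20326025]), 'tool_rot': array([-6.88143626e-01, -3.06466842e+00,  2.85201726e-03]), 'contact_force': array([0.31481767, 0.82510949, 0.16810418]), 'wrist_torque': array([0.06642032, 0.01858821, 0.00527647]), 'grip_force': 0.0, 'opening': 0.08507062768227105}
```

View pics/top0.png

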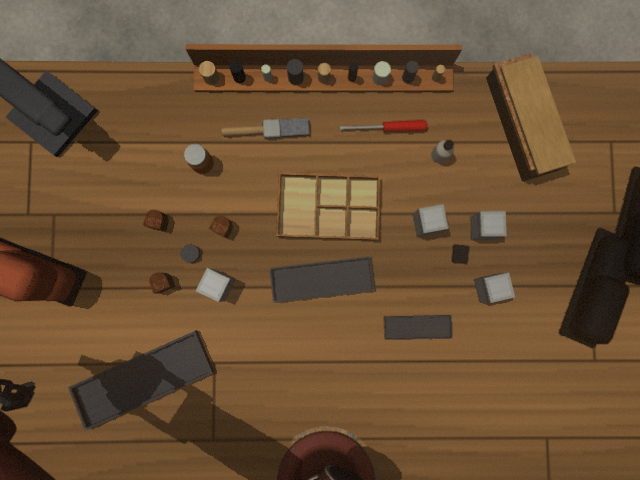

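View pics/side0.png

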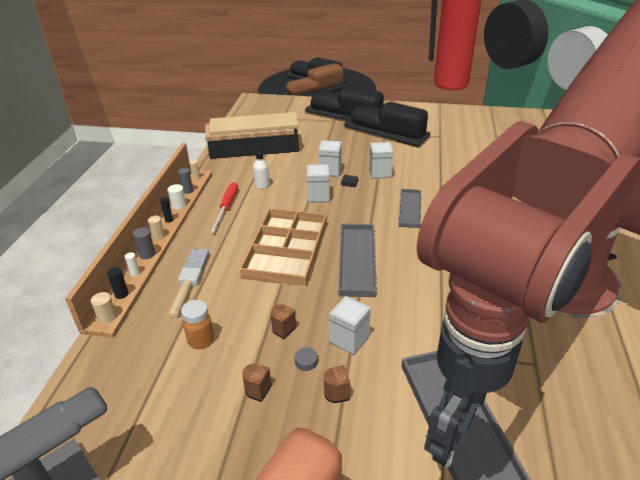

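The top view shows the tray at (329,207) with its bay to the left. The middle-sized steel tray is at (323,280). Tins are at (213,284), (432,220), (491,224) and (498,288). There are three heels, at (155,220), (220,227) and (161,283), with the polish tin at (190,254) and the sole blank at (460,254). Next I'll make metric views to measure from.

```bash
cat > h.py <<'E'
import numpy as np, cv2
from station import ctrl, optics
def cam(n="top"):
    d=optics.get_image(n)
    d["K"]=np.array([[d["fx"],0,d["cx"]],[0,d["fy"],d["cy"]],[0,0,1.]]); return d
def proj(d,P):
    return cv2.projectPoints(np.asarray(P,float).reshape(-1,3),d["rvec"],d["tvec"],d["K"],d["D"])[0][:,0]
def rect(d,z,x0,x1,y0,y1,s=2000):
    """metric view at height z: up=+x, left=+y, s px per m"""
    h,w=int((x1-x0)*s),int((y1-y0)*s)
    V,U=np.mgrid[0:h,0:w]; P=np.stack([x1-V/s,y1-U/s,np.full(V.shape,z)],-1)
    m=proj(d,P).reshape(h,w,2).astype(np.float32)
    return cv2.remap(d["image"],m,None,cv2.INTER_CUBIC)
def unproj(d,uv,z):
    p=cv2.undistortPoints(np.asarray(uv,float).reshape(-1,1,2),d["K"],d["D"])[:,0]
    R=cv2.Rodrigues(d["rvec"])[0]; C=-R.T@d["tvec"]
    r=np.c_[p,np.ones(len(p))]@R; return (C+r*((z-C[2])/r[:,2])[:,None])[:,:2]
E
python3 - <<'E'
from h import *
d=cam()
C=dict(ta=(213,284),tb=(432,220),tc=(491,224),td=(498,288),h1=(155,220),h2=(220,227),h3=(161,283),tray=(329,207),ref=(323,280))
tiles=[]
for k,uv in C.items():
    z=.08 if k[0]=='t' and k!='tray' else .048 if k[0]=='h' else .03 if k=='tray' else .018
    c=unproj(d,[uv],z)[0]; big=k in('tray','ref'); r=.13 if big else .05
    print(k,c.round(3))
    c=c.round(2); im=rect(d,z,c[0]-r,c[0]+r,c[1]-r,c[1]+r,260/(2*r)/1.0001)
    im=cv2.resize(im,(260,260)); cv2.putText(im,f"{k} {c[0]:.2f} {c[1]:.2f}",(2,12),0,.4,(255,255,255))
    n=26 if not big else 10
    for i in range(0,261,26): cv2.line(im,(i,254),(i,260),(0,255,0)); cv2.line(im,(0,i),(5,i),(0,255,0))
    tiles.append(im)
m=np.vstack([np.hstack(tiles[i:i+3]) for i in(0,3,6)])
cv2.imwrite("pics/m.png",cv2.resize(m,(600,600),interpolation=cv2.INTER_AREA))
E
```

```text
ta [0.428 0.237]
tb [ 0.563 -0.23 ]
tc [ 0.554 -0.357]
td [ 0.417 -0.368]
h1 [0.568 0.371]
h2 [0.553 0.23 ]
h3 [0.431 0.355]
tray [ 0.599 -0.01 ]
ref [0.436 0.004]
```

View pics/m.png

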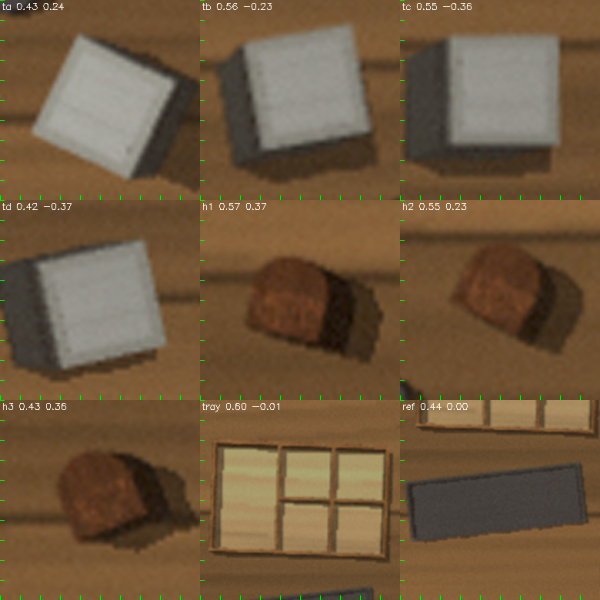

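The tiles show clean top faces: the tins are turned about -30°, +8°, 0° and +12°, the flat sides of the heels face down or lower-left, and the refill tray is turned about +6°. Next step is automatic fits.

```bash
cat >> h.py <<'E'
def fit(d,z,c,r,cond):
    s=2000; im=cv2.GaussianBlur(rect(d,z,c[0]-r,c[0]+r,c[1]-r,c[1]+r,s),(0,0),2)
    m=cond(im.astype(int)).astype(np.uint8)*255
    m=cv2.morphologyEx(cv2.morphologyEx(m,cv2.MORPH_OPEN,np.ones((9,9))),cv2.MORPH_CLOSE,np.ones((9,9)))
    n,l,st,ce=cv2.connectedComponentsWithStats(m)
    if n<2: return None
    i=1+np.argmax(st[1:,4]); cn=max(cv2.findContours((l==i).astype(np.uint8),0,2)[0],key=len)
    (u,v),(w,h),a=cv2.minAreaRect(cn)
    b=cv2.boxPoints(((u,v),(w,h),a)); e=max((b[1]-b[0],b[2]-b[1]),key=np.linalg.norm)
    # world direction of long side: up=+x,left=+y
    yaw=np.degrees(np.arctan2(-e[0],-e[1]))
    return dict(c=np.round([c[0]+r-v/s,c[1]+r-u/s],4),yaw=round((yaw+90)%180-90,1),size=np.round([max(w,h)/s,min(w,h)/s],4),cen=np.round([c[0]+r-ce[i][1]/s,c[1]+r-ce[i][0]/s],4),A=st[i,4]/s/s*1e6)
TIN=lambda I:I.sum(2)>330
HEEL=lambda I:(I[...,2]-I[...,1]>22)&(I[...,1]<62)&(I[...,2]>58)
DARK=lambda I:(abs(I[...,2]-I[...,0])<14)&(I.sum(2)<300)
E
python3 - <<'E'
from h import *
d=cam()
for k,c in dict(a=(.43,.24),b=(.56,-.23),c=(.55,-.36),d=(.42,-.37)).items(): print(k,fit(d,.08,c,.06,TIN))
for k,c in dict(h1=(.57,.37),h2=(.55,.23),h3=(.43,.36)).items(): print(k,fit(d,.048,c,.035,HEEL))
print('ref',fit(d,.018,(.436,.004),.15,DARK), fit(d,.004,(.436,.004),.15,DARK))
im=rect(d,.048,.52,.62,.32,.42,2000); print(im[100,100],im[110,150],im[10,10])
# tray: edge overlay
T=rect(d,.03,.5,.7,-.14,.12,3000); cv2.imwrite("pics/tray.png",T)
E
```

```text
a {'c': array([0.4264, 0.2392]), 'yaw': np.float32(-26.0), 'size': array([0.0548, 0.0541]), 'cen': array([0.4265, 0.2392]), 'A': np.float64(2903.25)}
b {'c': array([ 0.5674, -0.2333]), 'yaw': np.float32(-80.1), 'size': array([0.054 , 0.0537]), 'cen': array([ 0.5675, -0.2331]), 'A': np.float64(2810.0)}
c {'c': array([ 0.5563, -0.3618]), 'yaw': np.float32(-90.0), 'size': array([0.0525, 0.0525]), 'cen': array([ 0.5561, -0.3619]), 'A': np.float64(2762.0)}
d {'c': array([ 0.4183, -0.3711]), 'yaw': np.float32(-77.7), 'size': array([0.0533, 0.0529]), 'cen': array([ 0.4183, -0.3711]), 'A': np.float64(2749.25)}
h1 {'c': array([0.5715, 0.377 ]), 'yaw': np.float32(80.5), 'size': array([0.0401, 0.04  ]), 'cen': array([0.5704, 0.3759]), 'A': np.float64(1339.0)}
h2 {'c': array([0.5598, 0.229 ]), 'yaw': np.float32(-27.8), 'size': array([0.0455, 0.0374]), 'cen': array([0.5588, 0.2298]), 'A': np.float64(1184.0)}
h3 {'c': array([0.4339, 0.3629]), 'yaw': np.float32(-65.1), 'size': array([0.0405, 0.0403]), 'cen': array([0.4332, 0.3614]), 'A': np.float64(1343.75)}
ref {'c': array([0.4383, 0.0064]), 'yaw': np.float32(-83.5), 'size': array([0.2239, 0.075 ]), 'cen': array([0.4384, 0.005 ]), 'A': np.float64(16108.250000000002)} {'c': array([0.4386, 0.0063]), 'yaw': np.float32(-83.5), 'size': array([0.2267, 0.0756]), 'cen': array([0.4388, 0.0048]), 'A': np.float64(16490.249999999996)}
[ 34  59 100] [ 8 22 31] [ 58  96 135]
```

View pics/tray.png

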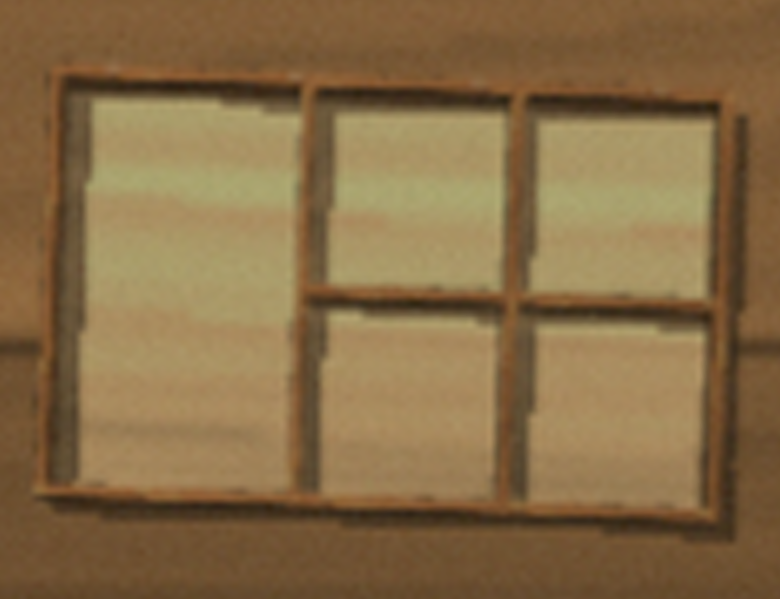

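```bash
cat >> h.py <<'E'
from scipy.spatial.transform import Rotation as R_
import sys
def plan(*wps,cur=None):
    """wps: (x,y,z,deg); deg=world yaw of tool vs neutral (tool x=-X, y=+Y, z=-Z). Prints shift/turn of each leg in tool axes at leg start."""
    o=ctrl.get_obs(); p=np.array(o["tool_pos"]) if cur is None else np.array(cur[:3])
    N=np.diag([-1.,1,-1]); R=R_.from_rotvec(o["tool_rot"]).as_matrix() if cur is None else R_.from_euler('z',cur[3],degrees=True).as_matrix()@N
    for w in wps:
        T=R_.from_euler('z',w[3],degrees=True).as_matrix()@N
        s=R.T@(np.array(w[:3])-p); t=R_.from_matrix(R.T@T).as_rotvec()
        print(w,'shift',s.round(4),'turn',t.round(3),'rows>=',np.ceil(max(np.linalg.norm(s)/.05,np.linalg.norm(t)/.15)))
        p=np.array(w[:3]);R=T
E
python3 - <<'E'
from h import *
plan((.4264,.2392,.2,-26),(.4264,.2392,.03,-26),(.4264,.2392,.06,-26))
E
```

```text
(0.4264, 0.2392, 0.2, -26) shift [-0.2833 -0.226   0.0039] turn [-0.001 -0.     0.012] rows>= 8.0
(0.4264, 0.2392, 0.03, -26) shift [0.   0.   0.17] turn [0. 0. 0.] rows>= 4.0
(0.4264, 0.2392, 0.06, -26) shift [ 0.    0.   -0.03] turn [0. 0. 0.] rows>= 1.0
```

```bash
python3 -m jog '[[[-0.035,-0.028,0],[0,0,0]],[[-0.07,-0.056,0],[0,0,0]],[[-0.1,-0.08,0],[0,0,0]],[[-0.13,-0.1,0],[0,0,0]],[[-0.16,-0.128,0],[0,0,0]]]' 1 80
python3 -m jog '[[[-0.035,-0.028,0],[0,0,0]],[[-0.07,-0.056,0],[0,0,0]],[[-0.1,-0.08,0],[0,0,0]],[[-0.123,-0.098,0.004],[0,0,0.012]],[[-0.123,-0.098,0.004],[0,0,0.012]]]'
python3 - <<'E'
from h import *
plan((.4264,.2392,.1,-26),(.4264,.2392,.03,-26))
print(ctrl.get_obs()["q"])
E
```

```text
t: 0.7
tool_pos: [0.3577, 0.3797, 0.2043]
tool_rot: [0.688, 3.065, 0.0]
contact_force: [1.0, 0.1, 0.3]
opening: 0.0857
grip_force: 0.0
t: 1.2
tool_pos: [0.4273, 0.2369, 0.1998]
tool_rot: [-0.714, -3.059, 0.002]
contact_force: [-0.0, 0.6, -0.5]
opening: 0.0855
grip_force: 0.0
(0.4264, 0.2392, 0.1, -26) shift [0.0018 0.0018 0.0998] turn [-0.001  0.    -0.005] rows>= 2.0
(0.4264, 0.2392, 0.03, -26) shift [0.   0.   0.07] turn [0. 0. 0.] rows>= 2.0
[ 3.54421877e-01 -2.79637892e-01  1.92630843e+00 -9.19321604e-04
  1.49574476e+00 -7.57654108e-01]
```

Tracking is good. Descend on tin a, grip, weigh 30 mm up.

```bash
python3 -m jog '[[[0.002,0.002,0.04],[0,0,0]],[[0.002,0.002,0.08],[0,0,0]],[[0.002,0.002,0.12],[0,0,0]],[[0.002,0.002,0.15],[0,0,0]],[[0.002,0.002,0.17],[0,0,0]]]'
python3 -m jog '[[[0,0,0],[0,0,0]],[[0,0,0],[0,0,0]],[[0,0,0],[0,0,0]],[[0,0,0],[0,0,0]],[[0,0,0],[0,0,0]]]' 0 80
python3 -m jog '[[[0,0,0],[0,0,0]],[[0,0,0],[0,0,0]],[[0,0,0],[0,0,0]],[[0,0,0],[0,0,0]],[[0,0,0],[0,0,0]]]'
python3 -m jog '[[[0,0,-0.01],[0,0,0]],[[0,0,-0.02],[0,0,0]],[[0,0,-0.03],[0,0,0]],[[0,0,-0.03],[0,0,0]],[[0,0,-0.03],[0,0,0]]]'
python3 -m jog '[[[0,0,0],[0,0,0]],[[0,0,0],[0,0,0]],[[0,0,0],[0,0,0]]]'
```

```text
t: 1.7
tool_pos: [0.4232, 0.2424, 0.0274]
tool_rot: [-0.705, -3.058, 0.003]
contact_force: [0.1, 0.2, 0.1]
opening: 0.0854
grip_force: 0.0
t: 2.2
tool_pos: [0.4266, 0.2429, 0.0319]
tool_rot: [0.706, 3.059, 0.003]
contact_force: [0.1, -0.2, 2.2]
opening: 0.0524
grip_force: 83.5
t: 2.7
tool_pos: [0.4266, 0.2429, 0.0319]
tool_rot: [0.706, 3.059, 0.003]
contact_force: [-0.2, 0.8, 6.0]
opening: 0.053
grip_force: 83.9
t: 3.2
tool_pos: [0.4257, 0.2424, 0.0608]
tool_rot: [0.707, 3.06, 0.001]
contact_force: [-0.1, -0.3, -1.8]
opening: 0.0524
grip_force: 83.4
t: 3.5
tool_pos: [0.4251, 0.2422, 0.0599]
tool_rot: [-0.707, -3.06, 0.001]
contact_force: [0.2, -0.0, -1.3]
opening: 0.0523
grip_force: 83.4
```

```bash
python3 -m jog '[[[0,0,0.01],[0,0,0]],[[0,0,0.02],[0,0,0]],[[0,0,0.029],[0,0,0]],[[0,0,0.029],[0,0,0]]]'
python3 -m jog '[[[0,0,0],[0,0,0]],[[0,0,0],[0,0,0]],[[0,0,0],[0,0,0]],[[0,0,0],[0,0,0]],[[0,0,0],[0,0,0]]]' 1
python3 -m jog '[[[0,0,-0.03],[0,0,0]],[[0,0,-0.07],[0,0,0]],[[0,0,-0.11],[0,0,0]],[[0,0,-0.14],[0,0,0]],[[0,0,-0.14],[0,0,0]]]'
python3 - <<'E'
from h import *
plan((.497,.0,.17,-8),(.5674,-.2333,.17,9.9))
E
```

```text
t: 3.9
tool_pos: [0.4255, 0.2421, 0.0313]
tool_rot: [-0.706, -3.06, 0.002]
contact_force: [-1.9, -2.4, 6.4]
opening: 0.0525
grip_force: 85.4
t: 4.4
tool_pos: [0.4254, 0.2423, 0.0313]
tool_rot: [-0.707, -3.061, 0.0]
contact_force: [-0.7, 0.8, 0.2]
opening: 0.0856
grip_force: 0.0
t: 4.9
tool_pos: [0.4287, 0.2436, 0.1775]
tool_rot: [0.705, 3.052, 0.009]
contact_force: [-0.2, -0.3, 0.5]
opening: 0.085
grip_force: 0.0
(0.497, 0.0, 0.17, -8) shift [-0.1682 -0.1891  0.0073] turn [ 0.007  0.008 -0.314] rows>= 6.0
(0.5674, -0.2333, 0.17, 9.9) shift [-0.1022 -0.2212  0.    ] turn [ 0.     0.    -0.312] rows>= 5.0
```

```bash
python3 -m jog '[[[-0.032,-0.036,0],[0,0,-0.06]],[[-0.064,-0.072,0],[0,0,-0.12]],[[-0.096,-0.108,0],[0,0,-0.18]],[[-0.128,-0.144,0],[0,0,-0.24]],[[-0.16,-0.18,0],[0,0,-0.314]]]'
python3 -m jog '[[[-0.02,-0.045,0],[0,0,-0.06]],[[-0.04,-0.09,0],[0,0,-0.12]],[[-0.06,-0.135,0],[0,0,-0.18]],[[-0.08,-0.18,0],[0,0,-0.25]],[[-0.1,-0.22,0],[0,0,-0.312]]]'
python3 -m jog '[[[0,0,0],[0,0,0]],[[0,0,0],[0,0,0]]]'
python3 - <<'E'
from h import *
plan((.5674,-.2333,.03,9.9))
E
```

```text
t: 5.4
tool_pos: [0.4901, 0.0086, 0.1704]
tool_rot: [-0.215, -3.133, -0.0]
contact_force: [1.4, 0.4, 0.2]
opening: 0.0853
grip_force: 0.0
t: 5.9
tool_pos: [0.5584, -0.2236, 0.17]
tool_rot: [0.273, -3.128, -0.001]
contact_force: [0.5, 0.4, 0.7]
opening: 0.0858
grip_force: 0.0
t: 6.1
tool_pos: [0.5581, -0.2219, 0.1698]
tool_rot: [0.267, -3.128, -0.003]
contact_force: [0.5, 0.7, 0.6]
opening: 0.0856
grip_force: 0.0
(0.5674, -0.2333, 0.03, 9.9) shift [-0.0075 -0.0131  0.1397] turn [ 0.002 -0.002 -0.003] rows>= 3.0
```

```bash
python3 -m jog '[[[-0.0075,-0.013,0.01],[0,0,0]],[[-0.0075,-0.013,0.05],[0,0,0]],[[-0.0075,-0.013,0.09],[0,0,0]],[[-0.0075,-0.013,0.12],[0,0,0]],[[-0.0075,-0.013,0.139],[0,0,0]]]'
python3 -m jog '[[[0,0,0],[0,0,0]],[[0,0,0],[0,0,0]],[[0,0,0],[0,0,0]],[[0,0,0],[0,0,0]],[[0,0,0],[0,0,0]]]' 0 80
python3 -m jog '[[[0,0,0],[0,0,0]],[[0,0,-0.01],[0,0,0]],[[0,0,-0.02],[0,0,0]],[[0,0,-0.03],[0,0,0]],[[0,0,-0.03],[0,0,0]]]'
python3 -m jog '[[[0,0,0],[0,0,0]],[[0,0,0],[0,0,0]],[[0,0,0],[0,0,0]]]'
```

```text
t: 6.6
tool_pos: [0.566, -0.2299, 0.0286]
tool_rot: [0.272, -3.125, -0.005]
contact_force: [0.2, 0.2, -0.1]
opening: 0.0852
grip_force: 0.0
t: 7.1
tool_pos: [0.5694, -0.2332, 0.034]
tool_rot: [-0.27, 3.128, -0.002]
contact_force: [0.0, 0.8, 2.2]
opening: 0.0523
grip_force: 84.7
t: 7.6
tool_pos: [0.5697, -0.2337, 0.0649]
tool_rot: [-0.27, 3.127, -0.004]
contact_force: [0.1, -0.8, -0.4]
opening: 0.0521
grip_force: 84.3
t: 7.9
tool_pos: [0.5679, -0.2326, 0.0617]
tool_rot: [0.27, -3.129, -0.001]
contact_force: [0.1, -0.2, -0.3]
opening: 0.0528
grip_force: 84.3
```

```bash
python3 -m jog '[[[0,0,0.01],[0,0,0]],[[0,0,0.02],[0,0,0]],[[0,0,0.029],[0,0,0]],[[0,0,0.029],[0,0,0]]]'
python3 -m jog '[[[0,0,0],[0,0,0]],[[0,0,0],[0,0,0]],[[0,0,0],[0,0,0]],[[0,0,0],[0,0,0]],[[0,0,0],[0,0,0]]]' 1
python3 -m jog '[[[0,0,-0.03],[0,0,0]],[[0,0,-0.07],[0,0,0]],[[0,0,-0.10],[0,0,0]],[[0,0,-0.12],[0,0,0]],[[0,0,-0.12],[0,0,0]]]'
python3 - <<'E'
from h import *
plan((.5563,-.3618,.155,0),(.5563,-.3618,.03,0))
E
```

```text
t: 8.3
tool_pos: [0.5685, -0.2332, 0.0334]
tool_rot: [0.27, -3.129, 0.0]
contact_force: [-1.8, -0.7, 4.6]
opening: 0.052
grip_force: 86.0
t: 8.8
tool_pos: [0.5683, -0.2328, 0.0332]
tool_rot: [0.27, -3.13, -0.0]
contact_force: [-0.3, -0.0, 0.6]
opening: 0.0852
grip_force: 0.0
t: 9.3
tool_pos: [0.5707, -0.2341, 0.158]
tool_rot: [-0.27, 3.123, -0.007]
contact_force: [0.4, 0.0, 0.1]
opening: 0.0854
grip_force: 0.0
(0.5563, -0.3618, 0.155, 0) shift [ 0.0361 -0.1233  0.0034] turn [-0.004  0.007  0.172] rows>= 3.0
(0.5563, -0.3618, 0.03, 0) shift [0.    0.    0.125] turn [0. 0. 0.] rows>= 3.0
```

```bash
python3 -m jog '[[[0.01,-0.03,0],[0,0,0.05]],[[0.02,-0.07,0],[0,0,0.1]],[[0.03,-0.10,0],[0,0,0.14]],[[0.036,-0.123,0],[0,0,0.172]],[[0.036,-0.123,0],[0,0,0.172]]]'
python3 -m jog '[[[0,0,0.03],[0,0,0]],[[0,0,0.07],[0,0,0]],[[0,0,0.1],[0,0,0]],[[0,0,0.124],[0,0,0]],[[0,0,0.124],[0,0,0]]]'
python3 -m jog '[[[0,0,0],[0,0,0]],[[0,0,0],[0,0,0]],[[0,0,0],[0,0,0]],[[0,0,0],[0,0,0]],[[0,0,0],[0,0,0]]]' 0 80
python3 -m jog '[[[0,0,0],[0,0,0]],[[0,0,-0.01],[0,0,0]],[[0,0,-0.02],[0,0,0]],[[0,0,-0.03],[0,0,0]],[[0,0,-0.03],[0,0,0]]]'
python3 -m jog '[[[0,0,0],[0,0,0]],[[0,0,0],[0,0,0]],[[0,0,0],[0,0,0]]]'
```

```text
t: 9.8
tool_pos: [0.5525, -0.3624, 0.151]
tool_rot: [-0.005, -3.139, -0.002]
contact_force: [0.7, 0.5, 0.2]
opening: 0.0851
grip_force: 0.0
t: 10.3
tool_pos: [0.5504, -0.3563, 0.0228]
tool_rot: [0.002, -3.133, -0.012]
contact_force: [-0.1, -0.2, -0.5]
opening: 0.0854
grip_force: 0.0
t: 10.8
tool_pos: [0.5556, -0.3616, 0.0322]
tool_rot: [-0.0, 3.138, -0.005]
contact_force: [0.6, -1.8, 6.5]
opening: 0.0522
grip_force: 87.8
t: 11.3
tool_pos: [0.5547, -0.3607, 0.0611]
tool_rot: [-0.0, 3.14, -0.002]
contact_force: [0.7, -0.5, -6.0]
opening: 0.0521
grip_force: 86.6
t: 11.6
tool_pos: [0.5535, -0.3598, 0.0585]
tool_rot: [0.0, -3.14, -0.001]
contact_force: [0.6, -0.1, -5.4]
opening: 0.0522
grip_force: 86.6
```

Tin c is the full one (about 0.55 kg). Carry it to the bay.

```bash
python3 -m jog '[[[0,0,-0.02],[0,0,0]],[[0,0,-0.045],[0,0,0]],[[0,0,-0.07],[0,0,0]],[[0,0,-0.09],[0,0,0]],[[0,0,-0.1],[0,0,0]]]'
python3 -m jog '[[[0,0.02,0],[0,0,0]],[[0,0.05,0],[0,0,0]],[[-0.01,0.08,0],[0,0,0]],[[-0.015,0.115,0],[0,0,0]],[[-0.02,0.15,0],[0,0,0]]]'
python3 -m jog '[[[0,0.035,0],[0,0,0]],[[-0.01,0.07,0],[0,0,0]],[[-0.015,0.105,0],[0,0,0]],[[-0.02,0.14,0],[0,0,0]],[[-0.025,0.175,0],[0,0,0]]]'
python3 -m jog '[[[0,0.03,0],[0,0,0.01]],[[0,0.055,0],[0,0,0.03]],[[0,0.075,0],[0,0,0.042]],[[0,0.09,0],[0,0,0.042]],[[0,0.09,0],[0,0,0.042]]]'
python3 -m jog '[[[0,0,0],[0,0,0]],[[0,0,0],[0,0,0]],[[0,0,0],[0,0,0]]]'
python3 - <<'E'
from h import *
plan((.6047,.0616,.08,-2.4),(.6047,.0616,.0355,-2.4))
d=cam(); cv2.imwrite("pics/bay1.png",np.hstack([d["image"][150:330,130:530]]))
E
```

```text
t: 12.1
tool_pos: [0.5548, -0.3609, 0.1617]
tool_rot: [-0.0, 3.139, -0.003]
contact_force: [0.5, -0.1, -5.4]
opening: 0.0526
grip_force: 86.6
t: 12.6
tool_pos: [0.573, -0.2078, 0.1574]
tool_rot: [0.0, -3.139, -0.003]
contact_force: [0.0, -0.3, -5.5]
opening: 0.0525
grip_force: 87.6
t: 13.1
tool_pos: [0.5976, -0.0329, 0.1575]
tool_rot: [0.001, -3.139, -0.001]
contact_force: [1.1, -0.2, -6.3]
opening: 0.0525
grip_force: 87.5
t: 13.6
tool_pos: [0.5978, 0.057, 0.1581]
tool_rot: [-0.061, -3.139, -0.001]
contact_force: [0.1, -0.7, -5.3]
opening: 0.0523
grip_force: 87.9
t: 13.9
tool_pos: [0.5989, 0.054, 0.1593]
tool_rot: [-0.067, -3.141, 0.0]
contact_force: [-0.4, -1.2, -5.3]
opening: 0.0517
grip_force: 87.9
(0.6047, 0.0616, 0.08, -2.4) shift [-0.0055  0.0079  0.0793] turn [-0.    -0.    -0.001] rows>= 2.0
(0.6047, 0.0616, 0.0355, -2.4) shift [0.     0.     0.0445] turn [0. 0. 0.] rows>= 1.0
```

```bash
python3 -m jog '[[[-0.004,0.008,0.02],[0,0,0]],[[-0.004,0.008,0.05],[0,0,0]],[[-0.004,0.008,0.08],[0,0,0]],[[-0.004,0.008,0.095],[0,0,0]],[[-0.004,0.008,0.095],[0,0,0]]]'
python3 -m jog '[[[0,0,0.01],[0,0,0]],[[0,0,0.018],[0,0,0]],[[0,0,0.025],[0,0,0]],[[0,0,0.028],[0,0,0]],[[0,0,0.028],[0,0,0]]]'
python3 - <<'E'
from h import *
plan((.6047,.0616,.0345,-2.4))
E
```

```text
t: 14.45
tool_pos: [0.6008, 0.0622, 0.0611]
tool_rot: [-0.066, -3.134, 0.0]
contact_force: [0.3, 0.8, -5.8]
opening: 0.0522
grip_force: 87.6
t: 14.95
tool_pos: [0.6035, 0.0626, 0.0367]
tool_rot: [0.066, 3.14, 0.0]
contact_force: [0.3, 0.3, -5.5]
opening: 0.0525
grip_force: 87.8
(0.6047, 0.0616, 0.0345, -2.4) shift [-0.0012 -0.001   0.0022] turn [0.    0.001 0.   ] rows>= 1.0
```

```bash
python3 -m jog '[[[0,0,0.002],[0,0,0]],[[0,0,0.003],[0,0,0]],[[0,0,0.003],[0,0,0]],[[0,0,0.003],[0,0,0]]]'
python3 -m jog '[[[0,0,0],[0,0,0]],[[0,0,0],[0,0,0]],[[0,0,0],[0,0,0]],[[0,0,0],[0,0,0]],[[0,0,0],[0,0,0]]]' 1
python3 -m jog '[[[0,0,-0.03],[0,0,0]],[[0,0,-0.07],[0,0,0]],[[0,0,-0.1],[0,0,0]],[[0,0,-0.12],[0,0,0]],[[0,0,-0.12],[0,0,0]]]'
python3 - <<'E'
from h import *
d=cam()
print(fit(d,.084,(.605,.062),.06,TIN)); print(fit(d,.08,(.56,-.23),.06,TIN)); print(fit(d,.08,(.43,.24),.06,TIN)); print(fit(d,.08,(.42,-.37),.06,TIN))
for k,c in dict(h1=(.57,.37),h2=(.55,.23),h3=(.43,.36)).items(): print(k,fit(d,.048,c,.04,HEEL))
cv2.imwrite("pics/bay2.png",d["image"][150:330,130:530])
plan((.58,-.1,.16,3),(.5680,-.2333,.16,9.9))
E
```

```text
t: 15.35
tool_pos: [0.6042, 0.0626, 0.0362]
tool_rot: [0.065, 3.14, -0.0]
contact_force: [-5.5, -0.9, 5.4]
opening: 0.052
grip_force: 89.2
t: 15.85
tool_pos: [0.6034, 0.0626, 0.0335]
tool_rot: [0.066, 3.141, -0.0]
contact_force: [0.2, -0.6, -0.5]
opening: 0.0855
grip_force: 0.0
t: 16.35
tool_pos: [0.6058, 0.0626, 0.1578]
tool_rot: [0.065, 3.133, 0.0]
contact_force: [-0.1, 0.3, 0.6]
opening: 0.0851
grip_force: 0.0
{'c': array([0.595, 0.113]), 'yaw': np.float32(0.0), 'size': array([0.019, 0.018]), 'cen': array([0.5948, 0.1133]), 'A': np.float64(337.25)}
{'c': array([ 0.5672, -0.2334]), 'yaw': np.float32(-80.9), 'size': array([0.0564, 0.0563]), 'cen': array([ 0.5675, -0.233 ]), 'A': np.float64(3032.0)}
{'c': array([0.4265, 0.2394]), 'yaw': np.float32(-25.5), 'size': array([0.057 , 0.0556]), 'cen': array([0.4263, 0.2395]), 'A': np.float64(3059.0)}
{'c': array([ 0.418 , -0.3713]), 'yaw': np.float32(12.5), 'size': array([0.0553, 0.0551]), 'cen': array([ 0.4183, -0.3713]), 'A': np.float64(2934.25)}
h1 {'c': array([0.581 , 0.3733]), 'yaw': np.float32(81.2), 'size': array([0.0372, 0.0175]), 'cen': array([0.5805, 0.3727]), 'A': np.float64(499.75)}
h2 {'c': array([0.5671, 0.2241]), 'yaw': np.float32(61.6), 'size': array([0.0359, 0.0176]), 'cen': array([0.5664, 0.2246]), 'A': np.float64(471.75)}
h3 {'c': array([0.4438, 0.3654]), 'yaw': np.float32(-63.4), 'size': array([0.0358, 0.0188]), 'cen': array([0.4437, 0.3639]), 'A': np.float64(407.75)}
(0.58, -0.1, 0.16, 3) shift [ 0.0176 -0.1635 -0.005 ] turn [-0.     0.004 -0.094] rows>= 4.0
(0.568, -0.2333, 0.16, 9.9) shift [ 0.019  -0.1325  0.    ] turn [ 0.    0.   -0.12] rows>= 3.0
```

View pics/bay2.png

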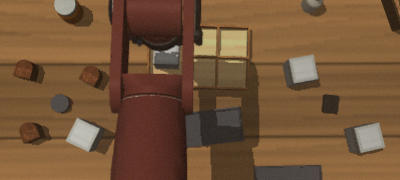

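Tin c stands in the bay, mostly hidden under the gripper; the other things haven't moved. Now tin b.

```bash
python3 -m jog '[[[0.002,-0.03,-0.005],[0,0,-0.02]],[[0.007,-0.07,-0.005],[0,0,-0.04]],[[0.011,-0.11,-0.005],[0,0,-0.07]],[[0.015,-0.145,-0.005],[0,0,-0.094]],[[0.017,-0.163,-0.005],[0,0,-0.094]]]'
python3 -m jog '[[[0.005,-0.04,0],[0,0,-0.04]],[[0.01,-0.08,0],[0,0,-0.08]],[[0.017,-0.12,0],[0,0,-0.12]],[[0.019,-0.132,0],[0,0,-0.12]],[[0.019,-0.132,0],[0,0,-0.12]]]'
python3 -m jog '[[[0,0,0],[0,0,0]],[[0,0,0],[0,0,0]]]'
python3 - <<'E'
from h import *
plan((.5680,-.2333,.031,9.9))
plan((.568,-.2333,.13,9.9),(.507,-.15,.13,6.5),(.4472,-.0701,.13,6.5),(.4472,-.0701,.036,6.5),cur=(.568,-.2333,.031,9.9))
E
```

```text
t: 16.9
tool_pos: [0.5775, -0.1017, 0.1555]
tool_rot: [0.079, -3.137, -0.001]
contact_force: [0.1, 0.1, 0.4]
opening: 0.0854
grip_force: 0.0
t: 17.4
tool_pos: [0.5661, -0.2333, 0.156]
tool_rot: [0.265, -3.128, -0.003]
contact_force: [-0.2, 1.2, -0.1]
opening: 0.0854
grip_force: 0.0
t: 17.6
tool_pos: [0.5673, -0.2308, 0.1576]
tool_rot: [0.272, -3.129, -0.002]
contact_force: [0.1, -0.2, 0.1]
opening: 0.0852
grip_force: 0.0
(0.568, -0.2333, 0.031, 9.9) shift [-0.0003 -0.0028  0.1266] turn [ 0.001 -0.001  0.001] rows>= 3.0
(0.568, -0.2333, 0.13, 9.9) shift [ 0.     0.    -0.099] turn [0. 0. 0.] rows>= 2.0
(0.507, -0.15, 0.13, 6.5) shift [0.0458 0.0925 0.    ] turn [0.    0.    0.059] rows>= 3.0
(0.4472, -0.0701, 0.13, 6.5) shift [0.0504 0.0862 0.    ] turn [0. 0. 0.] rows>= 2.0
(0.4472, -0.0701, 0.036, 6.5) shift [0.    0.    0.094] turn [0. 0. 0.] rows>= 2.0
```

```bash
python3 -m jog '[[[0,-0.003,0.03],[0,0,0]],[[0,-0.003,0.07],[0,0,0]],[[0,-0.003,0.1],[0,0,0]],[[0,-0.003,0.126],[0,0,0]],[[0,-0.003,0.126],[0,0,0]]]'
python3 -m jog '[[[0,0,0],[0,0,0]],[[0,0,0],[0,0,0]],[[0,0,0],[0,0,0]],[[0,0,0],[0,0,0]],[[0,0,0],[0,0,0]]]' 0 80
python3 -m jog '[[[0,0,-0.02],[0,0,0]],[[0,0,-0.05],[0,0,0]],[[0,0,-0.08],[0,0,0]],[[0,0,-0.099],[0,0,0]],[[0,0,-0.099],[0,0,0]]]'
python3 -m jog '[[[0.01,0.02,0],[0,0,0.01]],[[0.02,0.045,0],[0,0,0.03]],[[0.03,0.065,0],[0,0,0.05]],[[0.04,0.082,0],[0,0,0.059]],[[0.046,0.092,0],[0,0,0.059]]]'
python3 -m jog '[[[0.01,0.02,0],[0,0,0]],[[0.025,0.042,0],[0,0,0]],[[0.04,0.066,0],[0,0,0]],[[0.05,0.086,0],[0,0,0]],[[0.05,0.086,0],[0,0,0]]]'
python3 -m jog '[[[0,0,0],[0,0,0]],[[0,0,0],[0,0,0]],[[0,0,0],[0,0,0]]]'
python3 - <<'E'
from h import *
plan((.4472,-.0701,.036,6.5))
E
```

```text
t: 18.1
tool_pos: [0.5647, -0.2319, 0.0275]
tool_rot: [0.272, -3.122, -0.008]
contact_force: [-0.9, 0.6, -1.7]
opening: 0.0857
grip_force: 0.0
t: 18.6
tool_pos: [0.57, -0.236, 0.0355]
tool_rot: [-0.27, 3.125, -0.004]
contact_force: [1.4, 2.3, 7.9]
opening: 0.0518
grip_force: 84.0
t: 19.1
tool_pos: [0.5701, -0.2367, 0.136]
tool_rot: [-0.27, 3.123, -0.007]
contact_force: [-0.2, -1.1, -1.0]
opening: 0.0526
grip_force: 83.7
t: 19.6
tool_pos: [0.5051, -0.1512, 0.1296]
tool_rot: [0.179, -3.134, -0.002]
contact_force: [0.7, 0.4, -1.2]
opening: 0.0523
grip_force: 83.7
t: 20.1
tool_pos: [0.4458, -0.0712, 0.1302]
tool_rot: [0.181, -3.135, -0.001]
contact_force: [-0.0, -0.0, -1.5]
opening: 0.0519
grip_force: 83.7
t: 20.4
tool_pos: [0.4478, -0.0734, 0.1314]
tool_rot: [0.176, -3.136, 0.0]
contact_force: [0.0, 0.1, -1.8]
opening: 0.0523
grip_force: 83.7
(0.4472, -0.0701, 0.036, 6.5) shift [0.0002 0.0034 0.0954] turn [-0.    -0.    -0.001] rows>= 2.0
```

```bash
python3 -m jog '[[[0,0.003,0.02],[0,0,0]],[[0,0.003,0.05],[0,0,0]],[[0,0.003,0.07],[0,0,0]],[[0,0.003,0.08],[0,0,0]],[[0,0.003,0.085],[0,0,0]]]'
python3 -m jog '[[[0,0,0.004],[0,0,0]],[[0,0,0.008],[0,0,0]],[[0,0,0.01],[0,0,0]],[[0,0,0.01],[0,0,0]],[[0,0,0.01],[0,0,0]]]'
python3 -m jog '[[[0,0,0],[0,0,0]],[[0,0,0],[0,0,0]],[[0,0,0],[0,0,0]],[[0,0,0],[0,0,0]],[[0,0,0],[0,0,0]]]' 0.8
python3 -m jog '[[[0,0,-0.03],[0,0,0]],[[0,0,-0.07],[0,0,0]],[[0,0,-0.1],[0,0,0]],[[0,0,-0.115],[0,0,0]],[[0,0,-0.115],[0,0,0]]]'
python3 - <<'E'
from h import *
plan((.4418,-.2,.15,9.5),(.418,-.3712,.15,12.4))
E
```

```text
t: 20.9
tool_pos: [0.4467, -0.0699, 0.0454]
tool_rot: [0.177, -3.135, -0.001]
contact_force: [0.4, -0.5, -0.1]
opening: 0.0522
grip_force: 83.8
t: 21.4
tool_pos: [0.4486, -0.0702, 0.0396]
tool_rot: [-0.178, 3.135, -0.001]
contact_force: [-5.2, 2.8, 10.5]
opening: 0.0525
grip_force: 85.1
t: 21.9
tool_pos: [0.4469, -0.0698, 0.0363]
tool_rot: [0.178, -3.136, -0.0]
contact_force: [0.4, -0.2, -0.3]
opening: 0.0682
grip_force: 0.0
t: 22.4
tool_pos: [0.4486, -0.0703, 0.1538]
tool_rot: [-0.177, 3.132, -0.003]
contact_force: [0.9, -0.2, -0.7]
opening: 0.0683
grip_force: 0.0
(0.4418, -0.2, 0.15, 9.5) shift [ 0.0214 -0.1281  0.0039] turn [-0.002  0.004 -0.053] rows>= 3.0
(0.418, -0.3712, 0.15, 12.4) shift [ 0.0517 -0.1649  0.    ] turn [ 0.     0.    -0.051] rows>= 4.0
```

```bash
python3 -m jog '[[[0.003,-0.02,0],[0,0,-0.01]],[[0.01,-0.06,0],[0,0,-0.03]],[[0.015,-0.09,0],[0,0,-0.053]],[[0.02,-0.12,0],[0,0,-0.053]],[[0.021,-0.128,0],[0,0,-0.053]]]' 1
python3 -m jog '[[[0.01,-0.035,0],[0,0,-0.02]],[[0.025,-0.08,0],[0,0,-0.051]],[[0.04,-0.12,0],[0,0,-0.051]],[[0.048,-0.15,0],[0,0,-0.051]],[[0.052,-0.165,0],[0,0,-0.051]]]'
python3 -m jog '[[[0,0,0],[0,0,0]],[[0,0,0],[0,0,0]],[[0,0,0],[0,0,0]]]'
python3 - <<'E'
from h import *
plan((.418,-.3712,.031,12.4))
plan((.418,-.3712,.13,12.4),(.428,-.18,.13,6.5),(.4385,.0064,.13,6.5),cur=(.418,-.3712,.031,12.4))
E
```

```text
t: 22.9
tool_pos: [0.4392, -0.2008, 0.1488]
tool_rot: [0.256, -3.128, -0.003]
contact_force: [-0.2, 0.8, -0.8]
opening: 0.0853
grip_force: 0.0
t: 23.4
tool_pos: [0.4157, -0.3715, 0.1494]
tool_rot: [0.337, -3.122, -0.004]
contact_force: [0.4, 0.7, -0.2]
opening: 0.0855
grip_force: 0.0
t: 23.7
tool_pos: [0.4169, -0.369, 0.1508]
tool_rot: [0.343, -3.122, -0.002]
contact_force: [-0.5, 0.2, 0.3]
opening: 0.0851
grip_force: 0.0
(0.418, -0.3712, 0.031, 12.4) shift [-0.0006 -0.0026  0.1198] turn [ 0.001 -0.     0.002] rows>= 3.0
(0.418, -0.3712, 0.13, 12.4) shift [ 0.     0.    -0.099] turn [0. 0. 0.] rows>= 2.0
(0.428, -0.18, 0.13, 6.5) shift [-0.0508  0.1846  0.    ] turn [0.    0.    0.103] rows>= 4.0
(0.4385, 0.0064, 0.13, 6.5) shift [-0.0315  0.184   0.    ] turn [0. 0. 0.] rows>= 4.0
```

```bash
python3 -m jog '[[[0,-0.0025,0.03],[0,0,0]],[[0,-0.0025,0.07],[0,0,0]],[[0,-0.0025,0.1],[0,0,0]],[[0,-0.0025,0.119],[0,0,0]],[[0,-0.0025,0.119],[0,0,0]]]'
python3 -m jog '[[[0,0,0],[0,0,0]],[[0,0,0],[0,0,0]],[[0,0,0],[0,0,0]],[[0,0,0],[0,0,0]],[[0,0,0],[0,0,0]]]' 0 80
python3 -m jog '[[[0,0,-0.02],[0,0,0]],[[0,0,-0.05],[0,0,0]],[[0,0,-0.08],[0,0,0]],[[0,0,-0.105],[0,0,0]],[[0,0,-0.12],[0,0,0]]]'
python3 -m jog '[[[-0.01,0.03,0],[0,0,0.02]],[[-0.02,0.07,0],[0,0,0.06]],[[-0.03,0.11,0],[0,0,0.09]],[[-0.04,0.148,0],[0,0,0.103]],[[-0.051,0.185,0],[0,0,0.103]]]'
python3 -m jog '[[[-0.007,0.04,0],[0,0,0]],[[-0.015,0.085,0],[0,0,0]],[[-0.023,0.13,0],[0,0,0]],[[-0.03,0.17,0],[0,0,0]],[[-0.0315,0.184,0],[0,0,0]]]'
python3 -m jog '[[[0,0,0],[0,0,0]],[[0,0,0],[0,0,0]],[[0,0,0],[0,0,0]]]'
python3 - <<'E'
from h import *
plan((.4385,.0064,.036,6.5))
E
```

```text
t: 24.2
tool_pos: [0.4156, -0.3695, 0.0288]
tool_rot: [0.343, -3.119, -0.01]
contact_force: [-0.2, 0.3, 0.4]
opening: 0.0857
grip_force: 0.0
t: 24.7
tool_pos: [0.4187, -0.3743, 0.0351]
tool_rot: [-0.34, 3.12, -0.005]
contact_force: [-0.3, 1.3, 6.5]
opening: 0.0523
grip_force: 84.1
t: 25.2
tool_pos: [0.418, -0.3741, 0.1556]
tool_rot: [-0.34, 3.121, -0.006]
contact_force: [-0.0, -0.3, -0.9]
opening: 0.0521
grip_force: 83.7
t: 25.7
tool_pos: [0.4265, -0.1798, 0.1519]
tool_rot: [0.178, -3.136, -0.001]
contact_force: [0.5, 0.4, -1.7]
opening: 0.052
grip_force: 83.8
t: 26.2
tool_pos: [0.4368, 0.008, 0.152]
tool_rot: [0.185, -3.136, -0.002]
contact_force: [-0.3, -0.7, -0.8]
opening: 0.0523
grip_force: 83.8
t: 26.5
tool_pos: [0.4374, 0.0041, 0.1522]
tool_rot: [0.177, -3.136, 0.0]
contact_force: [1.0, -0.3, -0.8]
opening: 0.052
grip_force: 83.9
(0.4385, 0.0064, 0.036, 6.5) shift [-0.0014  0.0022  0.1162] turn [-0.    -0.    -0.001] rows>= 3.0
```

```bash
python3 -m jog '[[[-0.001,0.003,0.03],[0,0,0]],[[-0.001,0.003,0.06],[0,0,0]],[[-0.001,0.003,0.085],[0,0,0]],[[-0.001,0.003,0.098],[0,0,0]],[[-0.001,0.003,0.105],[0,0,0]]]'
python3 -m jog '[[[0,0,0.004],[0,0,0]],[[0,0,0.008],[0,0,0]],[[0,0,0.01],[0,0,0]],[[0,0,0.01],[0,0,0]],[[0,0,0.01],[0,0,0]]]'
python3 -m jog '[[[0,0,0],[0,0,0]],[[0,0,0],[0,0,0]],[[0,0,0],[0,0,0]],[[0,0,0],[0,0,0]],[[0,0,0],[0,0,0]]]' 0.73
python3 -m jog '[[[0,0,-0.03],[0,0,0]],[[0,0,-0.07],[0,0,0]],[[0,0,-0.1],[0,0,0]],[[0,0,-0.12],[0,0,0]],[[0,0,-0.12],[0,0,0]]]'
python3 - <<'E'
from h import *
plan((.43,.13,.155,-12),(.4265,.2394,.155,-26))
E
```

```text
t: 27.0
tool_pos: [0.4374, 0.0073, 0.0461]
tool_rot: [0.177, -3.134, -0.001]
contact_force: [-0.7, -0.0, -1.1]
opening: 0.0522
grip_force: 83.9
t: 27.5
tool_pos: [0.4393, 0.0078, 0.0392]
tool_rot: [-0.18, 3.134, -0.001]
contact_force: [-2.7, 0.4, 6.9]
opening: 0.0524
grip_force: 84.6
t: 28.0
tool_pos: [0.438, 0.008, 0.0373]
tool_rot: [0.179, -3.136, -0.0]
contact_force: [0.5, -0.2, -0.6]
opening: 0.0623
grip_force: 0.0
t: 28.5
tool_pos: [0.4405, 0.0077, 0.1612]
tool_rot: [-0.179, 3.129, -0.002]
contact_force: [-0.2, -0.4, 0.2]
opening: 0.0625
grip_force: 0.0
(0.43, 0.13, 0.155, -12) shift [-0.0035  0.1227  0.006 ] turn [-0.001  0.007  0.324] rows>= 3.0
(0.4265, 0.2394, 0.155, -26) shift [0.0262 0.1063 0.    ] turn [0.    0.    0.244] rows>= 3.0
```

```bash
python3 -m jog '[[[0,0.02,0],[0,0,0.07]],[[-0.001,0.05,0],[0,0,0.14]],[[-0.002,0.08,0],[0,0,0.2]],[[-0.003,0.105,0],[0,0,0.26]],[[-0.0035,0.123,0],[0,0,0.324]]]' 1
python3 -m jog '[[[0.007,0.03,0],[0,0,0.07]],[[0.014,0.06,0],[0,0,0.14]],[[0.021,0.085,0],[0,0,0.2]],[[0.026,0.106,0],[0,0,0.244]],[[0.026,0.106,0],[0,0,0.244]]]'
python3 -m jog '[[[0,0,0],[0,0,0]],[[0,0,0],[0,0,0]],[[0,0,0],[0,0,0]]]'
python3 - <<'E'
from h import *
d=cam(); print(fit(d,.084,(.605,.062),.06,TIN), fit(d,.084,(.44,.007),.05,TIN)); cv2.imwrite("pics/t3.png",d["image"][120:340,120:540])
plan((.4265,.2394,.031,-26))
plan((.4265,.2394,.146,-26),(.4298,.0829,.146,6.5),cur=(.4265,.2394,.031,-26))
E
```

```text
t: 29.0
tool_pos: [0.4263, 0.1319, 0.1552]
tool_rot: [-0.331, -3.121, 0.001]
contact_force: [-0.3, -0.2, -0.4]
opening: 0.0856
grip_force: 0.0
t: 29.5
tool_pos: [0.4229, 0.2411, 0.1553]
tool_rot: [-0.702, -3.059, 0.002]
contact_force: [-0.9, 0.5, -0.1]
opening: 0.0853
grip_force: 0.0
t: 29.8
tool_pos: [0.4242, 0.2388, 0.157]
tool_rot: [-0.708, -3.06, 0.001]
contact_force: [0.2, 0.5, -0.3]
opening: 0.0853
grip_force: 0.0
{'c': array([0.6164, 0.0549]), 'yaw': np.float32(-2.0), 'size': array([0.0787, 0.0708]), 'cen': array([0.6184, 0.0579]), 'A': np.float64(4815.25)} {'c': array([0.4393, 0.0113]), 'yaw': np.float32(-83.1), 'size': array([0.0545, 0.054 ]), 'cen': array([0.4394, 0.0113]), 'A': np.float64(2894.25)}
(0.4265, 0.2394, 0.031, -26) shift [-0.0018  0.0014  0.1262] turn [-0.    -0.    -0.001] rows>= 3.0
(0.4265, 0.2394, 0.146, -26) shift [ 0.     0.    -0.115] turn [0. 0. 0.] rows>= 3.0
(0.4298, 0.0829, 0.146, 6.5) shift [-0.0716 -0.1392  0.    ] turn [ 0.     0.    -0.567] rows>= 4.0
```

View pics/t3.png

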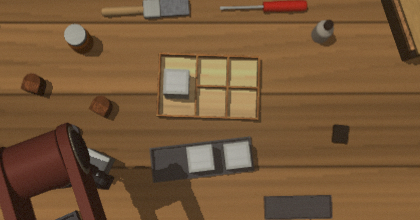

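Tin c is in the bay at crop (176,83). Tins b and d stand in the refill tray at (237,155) and (201,158), with room left at its left end. I'll turn the grip 90° for tin a so its fingers clear its neighbour.

```bash
python3 -m jog '[[[0,0,0],[0,0,0.14]],[[0,0,0],[0,0,0.28]],[[0,0,0],[0,0,0.42]],[[0,0,0],[0,0,0.56]],[[0,0,0],[0,0,0.7]]]'
python3 -m jog '[[[0,0,0],[0,0,0.14]],[[0,0,0],[0,0,0.28]],[[0,0,0],[0,0,0.42]],[[0,0,0],[0,0,0.56]],[[0,0,0],[0,0,0.7]]]'
python3 -m jog '[[[0,0,0],[0,0,0.1]],[[0,0,0],[0,0,0.17]],[[0,0,0],[0,0,0.17]],[[0,0,0],[0,0,0.17]]]'
python3 - <<'E'
from h import *
plan((.4265,.2394,.031,-116))
plan((.4265,.2394,.15,-116),(.4298,.0829,.15,-83.5),cur=(.4265,.2394,.031,-116))
E
```

```text
t: 30.35
tool_pos: [0.4244, 0.2391, 0.1575]
tool_rot: [1.722, 2.627, 0.0]
contact_force: [-0.2, 0.6, 0.5]
opening: 0.0849
grip_force: 0.0
t: 30.85
tool_pos: [0.4244, 0.2391, 0.1575]
tool_rot: [2.519, 1.877, 0.0]
contact_force: [0.3, 0.5, 0.0]
opening: 0.0854
grip_force: 0.0
t: 31.25
tool_pos: [0.4243, 0.2393, 0.1575]
tool_rot: [2.663, 1.667, 0.0]
contact_force: [-0.4, 1.2, 0.8]
opening: 0.0852
grip_force: 0.0
(0.4265, 0.2394, 0.031, -116) shift [0.001  0.0019 0.1265] turn [ 0.    -0.     0.002] rows>= 3.0
(0.4265, 0.2394, 0.15, -116) shift [ 0.     0.    -0.119] turn [0. 0. 0.] rows>= 3.0
(0.4298, 0.0829, 0.15, -83.5) shift [-0.1392  0.0716  0.    ] turn [ 0.     0.    -0.567] rows>= 4.0
```

```bash
python3 -m jog '[[[0.001,0.002,0.03],[0,0,0]],[[0.001,0.002,0.07],[0,0,0]],[[0.001,0.002,0.1],[0,0,0]],[[0.001,0.002,0.126],[0,0,0]],[[0.001,0.002,0.126],[0,0,0]]]'
python3 -m jog '[[[0,0,0],[0,0,0]],[[0,0,0],[0,0,0]],[[0,0,0],[0,0,0]],[[0,0,0],[0,0,0]],[[0,0,0],[0,0,0]]]' 0 80
python3 -m jog '[[[0,0,-0.02],[0,0,0]],[[0,0,-0.05],[0,0,0]],[[0,0,-0.08],[0,0,0]],[[0,0,-0.105],[0,0,0]],[[0,0,-0.119],[0,0,0]]]'
python3 -m jog '[[[-0.02,0.01,0],[0,0,-0.1]],[[-0.05,0.025,0],[0,0,-0.23]],[[-0.08,0.04,0],[0,0,-0.35]],[[-0.11,0.058,0],[0,0,-0.47]],[[-0.139,0.0715,0],[0,0,-0.567]]]'
python3 -m jog '[[[0,0,0],[0,0,0]],[[0,0,0],[0,0,0]],[[0,0,0],[0,0,0]]]'
python3 - <<'E'
from h import *
plan((.4298,.0829,.036,-83.5))
E
```

```text
t: 31.75
tool_pos: [0.423, 0.2382, 0.0272]
tool_rot: [-2.662, -1.666, 0.013]
contact_force: [-1.0, -0.1, -0.5]
opening: 0.0855
grip_force: 0.0
t: 32.25
tool_pos: [0.4288, 0.2406, 0.0343]
tool_rot: [2.662, 1.665, 0.008]
contact_force: [1.1, 0.6, 6.8]
opening: 0.0521
grip_force: 84.5
t: 32.75
tool_pos: [0.4274, 0.2402, 0.1533]
tool_rot: [2.663, 1.666, 0.006]
contact_force: [0.6, 0.1, -0.7]
opening: 0.0521
grip_force: 84.0
t: 33.25
tool_pos: [0.4294, 0.0821, 0.1498]
tool_rot: [-2.086, -2.349, 0.001]
contact_force: [0.8, -0.0, -1.9]
opening: 0.052
grip_force: 84.0
t: 33.55
tool_pos: [0.4296, 0.0841, 0.1501]
tool_rot: [-2.091, -2.344, 0.0]
contact_force: [-0.3, 0.3, -1.3]
opening: 0.052
grip_force: 84.0
(0.4298, 0.0829, 0.036, -83.5) shift [-1.300e-03  1.000e-04  1.141e-01] turn [-0.001 -0.001  0.001] rows>= 3.0
```

```bash
python3 -m jog '[[[-0.0005,0,0.03],[0,0,0]],[[-0.0005,0,0.06],[0,0,0]],[[-0.0005,0,0.085],[0,0,0]],[[-0.0005,0,0.098],[0,0,0]],[[-0.0005,0,0.103],[0,0,0]]]'
python3 -m jog '[[[0,0,0.004],[0,0,0]],[[0,0,0.008],[0,0,0]],[[0,0,0.01],[0,0,0]],[[0,0,0.01],[0,0,0]],[[0,0,0.01],[0,0,0]]]'
python3 -m jog '[[[0,0,0],[0,0,0]],[[0,0,0],[0,0,0]],[[0,0,0],[0,0,0]],[[0,0,0],[0,0,0]],[[0,0,0],[0,0,0]]]' 1
python3 -m jog '[[[0,0,-0.03],[0,0,0]],[[0,0,-0.07],[0,0,0]],[[0,0,-0.1],[0,0,0]],[[0,0,-0.12],[0,0,0]],[[0,0,-0.12],[0,0,0]]]'
python3 - <<'E'
from h import *
d=cam()
T=lambda z,c:rect(d,z,c[0]-.05,c[0]+.05,c[1]-.05,c[1]+.05,2000)
im=[T(.048,c) for c in((.57,.37),(.55,.23),(.43,.36))]
cv2.imwrite("pics/h.png",np.hstack(im))
H2=lambda I:(I[...,2]-I[...,1]>I[...,1]*.55)&(I[...,2]>45)
for k,c in dict(h1=(.57,.37),h2=(.55,.23),h3=(.43,.36)).items():
    print(k,fit(d,.048,c,.04,H2)); 
print(im[0][100,88],im[0][10,10],im[0][110,150])
print(fit(d,.048,(.433,.362),.045,HEEL))
E
```

```text
t: 34.05
tool_pos: [0.4287, 0.0837, 0.0458]
tool_rot: [-2.088, -2.344, 0.003]
contact_force: [0.1, 0.5, -1.5]
opening: 0.0521
grip_force: 84.1
t: 34.55
tool_pos: [0.4308, 0.083, 0.0382]
tool_rot: [2.091, 2.343, 0.002]
contact_force: [0.9, -0.5, 0.4]
opening: 0.0522
grip_force: 84.1
t: 35.05
tool_pos: [0.4299, 0.083, 0.0374]
tool_rot: [-2.091, -2.344, 0.0]
contact_force: [-0.4, 0.5, 0.1]
opening: 0.0855
grip_force: 0.0
t: 35.55
tool_pos: [0.4323, 0.083, 0.1612]
tool_rot: [2.088, 2.34, 0.008]
contact_force: [0.8, -0.4, 0.7]
opening: 0.0856
grip_force: 0.0Traceback (most recent call last):
  File "<stdin>", line 5, in <module>
    return _nx.concatenate(arrs, 1, dtype=dtype, casting=casting)
           ~~~~~~~~~~~~~~~^^^^^^^^^^^^^^^^^^^^^^^^^^^^^^^^^^^^^^^
ValueError: all the input array dimensions except for the concatenation axis must match exactly, but along dimension 0, the array at index 0 has size 200 and the array at index 2 has size 199
```

Run:
```python
from h import *
d=cam()
T=lambda z,c:cv2.resize(rect(d,z,c[0]-.05,c[0]+.05,c[1]-.05,c[1]+.05,2000),(250,250))
im=[T(.048,c) for c in((.57,.37),(.56,.23),(.43,.36))]
w=d["image"][100:360,100:540]
cv2.imwrite("pics/h.png",np.vstack([np.hstack(im),cv2.resize(w,(750,320))]))
H2=lambda I:(I[...,2]-I[...,1]>I[...,1]*.55)&(I[...,2]>45)&(I[...,1]<65)
for k,c in dict(h1=(.57,.37),h2=(.56,.23),h3=(.43,.36)).items():
    print(k,fit(d,.048,c,.04,H2)); 
print(im[0][125,110],im[0][10,10],im[0][140,188])
```

```text
h1 {'c': array([0.597, 0.382]), 'yaw': np.float32(-90.0), 'size': array([0.041, 0.026]), 'cen': array([0.598 , 0.3794]), 'A': np.float64(646.4999999999999)}
h2 {'c': array([0.5581, 0.2287]), 'yaw': np.float32(62.7), 'size': array([0.0393, 0.0392]), 'cen': array([0.5581, 0.2283]), 'A': np.float64(1006.9999999999999)}
h3 {'c': array([0.4343, 0.3606]), 'yaw': np.float32(20.4), 'size': array([0.0413, 0.0387]), 'cen': array([0.4332, 0.3604]), 'A': np.float64(1346.25)}
[ 48  81 115] [ 64 104 145] [ 51  86 119]
```

View pics/h.png

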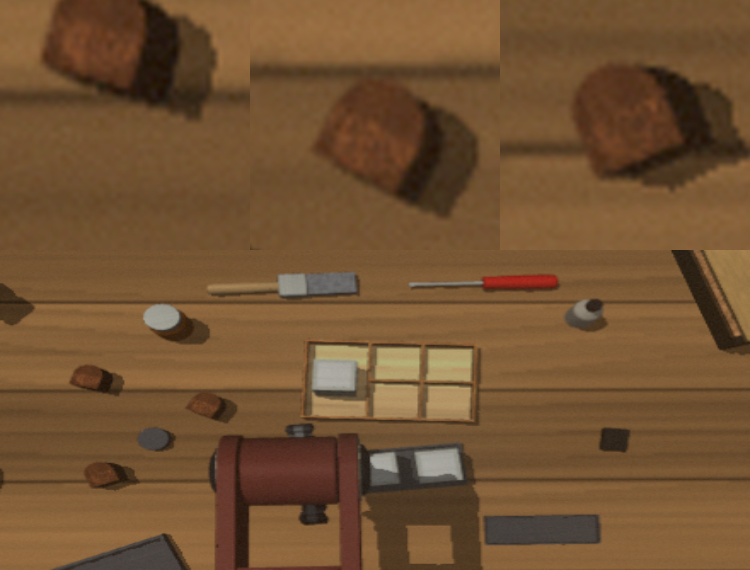

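Heel 1 has been knocked to about (.603,.382); the other two are unchanged. Heel 2 is at (.5596,.2268), yaw -27°, and goes first.

Run:
```python
from h import *
plan((.52,.17,.16,-45),(.5596,.2268,.13,-27),(.5596,.2268,.025,-27))
plan((.5596,.2268,.12,-27),(.59,.10,.15,-2.4),(.6336,-.0866,.12,-2.4),cur=(.5596,.2268,.025,-27))
```

```text
(0.52, 0.17, 0.16, -45) shift [ 0.0762  0.0995 -0.0031] turn [-0.    -0.    -0.671] rows>= 5.0
(0.5596, 0.2268, 0.13, -27) shift [0.0122 0.0682 0.03  ] turn [ 0.     0.    -0.314] rows>= 3.0
(0.5596, 0.2268, 0.025, -27) shift [0.    0.    0.105] turn [0. 0. 0.] rows>= 3.0
(0.5596, 0.2268, 0.12, -27) shift [ 0.     0.    -0.095] turn [0. 0. 0.] rows>= 2.0
(0.59, 0.1, 0.15, -2.4) shift [-0.0847 -0.0992 -0.03  ] turn [ 0.     0.    -0.429] rows>= 3.0
(0.6336, -0.0866, 0.12, -2.4) shift [-0.0514 -0.1846  0.03  ] turn [0. 0. 0.] rows>= 4.0
```

```bash
python3 -m jog '[[[0.015,0.02,0],[0,0,-0.13]],[[0.03,0.04,0],[0,0,-0.27]],[[0.045,0.06,0],[0,0,-0.41]],[[0.06,0.08,0],[0,0,-0.55]],[[0.076,0.1,0],[0,0,-0.67]]]'
python3 -m jog '[[[0.004,0.02,0.01],[0,0,-0.1]],[[0.008,0.045,0.02],[0,0,-0.22]],[[0.012,0.068,0.03],[0,0,-0.314]],[[0.012,0.068,0.03],[0,0,-0.314]],[[0.012,0.068,0.03],[0,0,-0.314]]]'
python3 -m jog '[[[0,0,0],[0,0,0]],[[0,0,0],[0,0,0]]]'
python3 - <<'E'
from h import *
plan((.5596,.2268,.025,-27))
E
```

```text
t: 36.15
tool_pos: [0.5198, 0.1702, 0.1543]
tool_rot: [-1.195, -2.901, 0.004]
contact_force: [-0.5, -1.3, 0.8]
opening: 0.0853
grip_force: 0.0
t: 36.65
tool_pos: [0.5588, 0.226, 0.1246]
tool_rot: [-0.735, -3.05, 0.004]
contact_force: [0.6, -0.0, 0.6]
opening: 0.0857
grip_force: 0.0
t: 36.85
tool_pos: [0.5601, 0.2257, 0.1275]
tool_rot: [0.737, 3.054, -0.0]
contact_force: [0.4, 0.3, 0.1]
opening: 0.0851
grip_force: 0.0
(0.5596, 0.2268, 0.025, -27) shift [0.0009 0.0007 0.1025] turn [-0.     0.    -0.003] rows>= 3.0
```

```bash
python3 -m jog '[[[0,0,0.03],[0,0,0]],[[0,0,0.06],[0,0,0]],[[0,0,0.085],[0,0,0]],[[0.001,0,0.1025],[0,0,0]],[[0.001,0,0.1025],[0,0,0]]]'
python3 -m jog '[[[0,0,0],[0,0,0]],[[0,0,0],[0,0,0]],[[0,0,0],[0,0,0]],[[0,0,0],[0,0,0]],[[0,0,0],[0,0,0]]]' 0 50
python3 -m jog '[[[0,0,0],[0,0,0]],[[0,0,-0.01],[0,0,0]],[[0,0,-0.03],[0,0,0]],[[0,0,-0.06],[0,0,0]],[[0,0,-0.095],[0,0,0]]]'
python3 -m jog '[[[-0.015,-0.02,-0.01],[0,0,-0.08]],[[-0.03,-0.04,-0.02],[0,0,-0.17]],[[-0.05,-0.06,-0.03],[0,0,-0.26]],[[-0.07,-0.08,-0.03],[0,0,-0.35]],[[-0.085,-0.099,-0.03],[0,0,-0.429]]]'
python3 -m jog '[[[-0.01,-0.04,0],[0,0,0]],[[-0.02,-0.08,0],[0,0,0]],[[-0.03,-0.12,0.01],[0,0,0]],[[-0.042,-0.16,0.02],[0,0,0]],[[-0.0514,-0.1846,0.03],[0,0,0]]]'
python3 -m jog '[[[0,0,0],[0,0,0]],[[0,0,0],[0,0,0]]]'
python3 - <<'E'
from h import *
plan((.6336,-.0866,.0295,-2.4))
E
```

```text
t: 37.35
tool_pos: [0.5568, 0.2257, 0.022]
tool_rot: [-0.736, -3.049, 0.004]
contact_force: [-1.2, 0.0, -1.0]
opening: 0.0855
grip_force: 0.0
t: 37.85
tool_pos: [0.5599, 0.2269, 0.0256]
tool_rot: [0.736, 3.053, 0.001]
contact_force: [0.4, -0.1, -0.0]
opening: 0.0123
grip_force: 0.0
t: 38.35
tool_pos: [0.5585, 0.2266, 0.1203]
tool_rot: [-0.735, -3.052, 0.002]
contact_force: [0.5, 0.6, -0.2]
opening: 0.0004
grip_force: 0.0
t: 38.85
tool_pos: [0.591, 0.0988, 0.1516]
tool_rot: [0.064, 3.139, 0.0]
contact_force: [-0.6, 0.6, -1.1]
opening: 0.0002
grip_force: 0.0
t: 39.35
tool_pos: [0.6338, -0.0896, 0.1207]
tool_rot: [0.072, 3.139, -0.001]
contact_force: [0.6, 0.5, 0.7]
opening: -0.0002
grip_force: 0.0
t: 39.55
tool_pos: [0.6332, -0.0869, 0.1201]
tool_rot: [-0.071, -3.14, -0.001]
contact_force: [-0.2, 0.5, -1.0]
opening: -0.0
grip_force: 0.0
(0.6336, -0.0866, 0.0295, -2.4) shift [-0.0004  0.0003  0.0906] turn [ 0.001 -0.    -0.003] rows>= 2.0
```

The grasp closed on nothing, so look at it.

Run:
```python
from h import *
d=cam(); e=cam("side")
a=cv2.resize(d["image"][160:320,120:280],(400,400)); b=cv2.resize(e["image"][250:450,180:380],(400,400))
cv2.imwrite("pics/h2.png",np.hstack([a,b]))
```

```text
(no output)
```

View pics/h2.png

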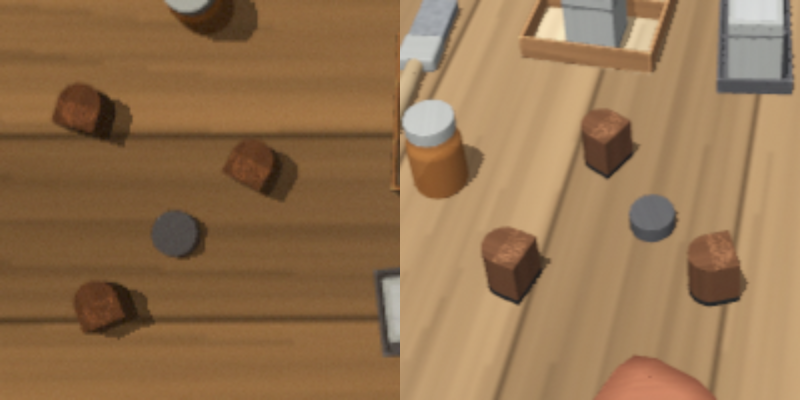

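Run:
```python
from h import *
d=cam()
print(unproj(d,[(120+254*.4,160+162*.4),(120+86*.4,160+108*.4),(120+102*.4,160+304*.4)],.048))
T=lambda z,c:cv2.resize(rect(d,z,c[0]-.05,c[0]+.05,c[1]-.05,c[1]+.05,2000),(250,250))
im=[T(.048,c) for c in((.60,.38),(.56,.23),(.43,.36))]
cv2.imwrite("pics/h3.png",np.hstack(im))
```

```text
[[0.55743669 0.22623815]
 [0.60548688 0.37346877]
 [0.43378686 0.3557638 ]]
```

View pics/h3.png

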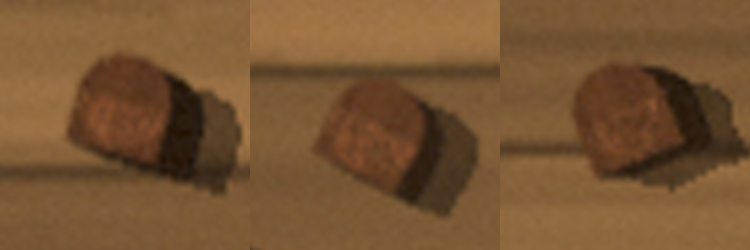

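Heel 2 hasn't moved; the pads closed just over its top. Go back and grip lower.

```bash
python3 -m jog '[[[0.01,0.04,0],[0,0,0]],[[0.02,0.08,-0.01],[0,0,0]],[[0.03,0.12,-0.03],[0,0,0]],[[0.042,0.16,-0.03],[0,0,0]],[[0.0514,0.1846,-0.03],[0,0,0]]]' 1
python3 - <<'E'
from h import *
plan((.5586,.2268,.12,-27),cur=(.59,.10,.15,-2.4))
E
python3 -m jog '[[[0.006,0.025,0],[0,0,0.08]],[[0.012,0.05,0],[0,0,0.17]],[[0.019,0.08,0.01],[0,0,0.26]],[[0.026,0.11,0.02],[0,0,0.35]],[[0.026,0.128,0.03],[0,0,0.429]]]'
python3 -m jog '[[[0,0,0],[0,0,0]],[[0,0,0],[0,0,0]]]'
python3 - <<'E'
from h import *
plan((.5586,.2268,.018,-27))
E
```

```text
t: 40.2
tool_pos: [0.5897, 0.1038, 0.152]
tool_rot: [0.063, 3.138, 0.002]
contact_force: [-0.7, 0.4, -0.7]
opening: 0.0725
grip_force: 0.0
(0.5586, 0.2268, 0.12, -27) shift [0.0367 0.1254 0.03  ] turn [0.    0.    0.429] rows>= 3.0
t: 40.7
tool_pos: [0.5684, 0.2322, 0.1205]
tool_rot: [0.736, 3.054, 0.002]
contact_force: [0.0, 0.8, -0.6]
opening: 0.0855
grip_force: 0.0
t: 40.9
tool_pos: [0.5692, 0.2297, 0.1204]
tool_rot: [0.731, 3.055, -0.0]
contact_force: [-0.7, -0.3, -0.1]
opening: 0.0855
grip_force: 0.0
(0.5586, 0.2268, 0.018, -27) shift [ 0.0082 -0.0074  0.1024] turn [-0.     0.     0.002] rows>= 3.0
```

```bash
python3 -m jog '[[[0.008,-0.007,0.02],[0,0,0]],[[0.008,-0.007,0.05],[0,0,0]],[[0.008,-0.007,0.08],[0,0,0]],[[0.008,-0.007,0.102],[0,0,0]],[[0.008,-0.007,0.102],[0,0,0]]]'
python3 -m jog '[[[0,0,0],[0,0,0]],[[0,0,0],[0,0,0]],[[0,0,0],[0,0,0]],[[0,0,0],[0,0,0]],[[0,0,0],[0,0,0]]]' 0 50
python3 -m jog '[[[0,0,0],[0,0,0]],[[0,0,0],[0,0,0]]]'
```

```text
t: 41.4
tool_pos: [0.5568, 0.2248, 0.0149]
tool_rot: [-0.735, -3.049, 0.005]
contact_force: [-0.9, -0.2, 0.4]
opening: 0.0856
grip_force: 0.0
t: 41.9
tool_pos: [0.5623, 0.2248, 0.0238]
tool_rot: [0.732, 3.05, -0.005]
contact_force: [-9.3, -13.4, 35.2]
opening: 0.0128
grip_force: 24.3
t: 42.1
tool_pos: [0.5663, 0.2265, 0.0282]
tool_rot: [0.732, 3.042, 0.005]
contact_force: [-5.6, -8.1, 30.4]
opening: 0.0006
grip_force: 36.9
```

```bash
python3 -m jog '[[[0,0,-0.02],[0,0,0]],[[0,0,-0.04],[0,0,0]],[[0,0,-0.07],[0,0,0]],[[0,0,-0.09],[0,0,0]],[[0,0,-0.1],[0,0,0]]]' 1
python3 - <<'E'
from h import *
e=cam("side"); print(ctrl.get_obs()["contact_force"].round(1))
p=proj(e,[(.5596,.2268,0),(.5596,.2268,.048)]);print(p)
u,v=p[0].astype(int)
b=e["image"][v-90:v+70,u-100:u+100].copy()
cv2.imwrite("pics/h4.png",cv2.resize(b,(600,480)))
E
```

```text
t: 42.6
tool_pos: [0.5611, 0.2269, 0.1216]
tool_rot: [0.734, 3.05, 0.004]
contact_force: [0.6, -0.4, 0.4]
opening: 0.073
grip_force: 0.0
[0.9 0.2 0.1]
[[282.71023316 327.96292965]
 [281.19637135 310.54563682]]
```

View pics/h4.png

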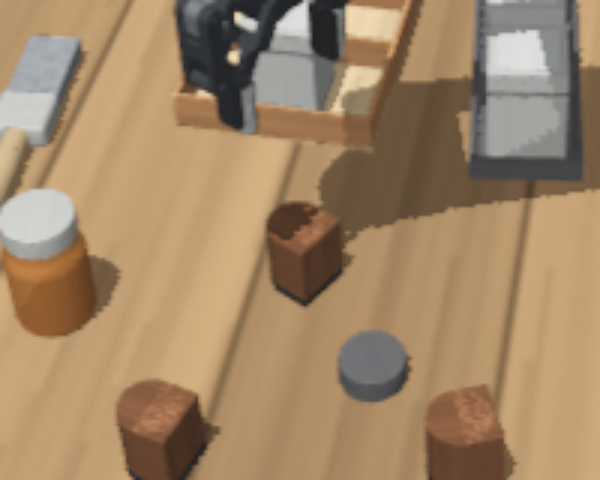

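Heel 2 is still standing in its place (crop (305,255)). Shut finger bottoms rested on its top with TCP at z≈0.028, so the real finger tips sit about 20 mm behind the TCP. I need to go deeper.

```bash
python3 -m jog '[[[0,0,0],[0,0,0]],[[0,0,0],[0,0,0]],[[0,0,0],[0,0,0]]]' 1
python3 - <<'E'
from h import *
plan((.5590,.2268,.006,-27))
d=cam(); im=cv2.resize(rect(d,.048,.51,.61,.18,.28,2000),(300,300)); e=cam("side")["image"][240:350,200:400]
cv2.imwrite("pics/h5.png",np.hstack([im,cv2.resize(e,(500,300))]))
E
```

```text
t: 42.95
tool_pos: [0.5583, 0.2261, 0.116]
tool_rot: [-0.735, -3.052, 0.002]
contact_force: [0.4, -0.5, 1.2]
opening: 0.0853
grip_force: 0.0
(0.559, 0.2268, 0.006, -27) shift [-0.0006  0.0012  0.11  ] turn [-0.002 -0.002 -0.002] rows>= 3.0
```

View pics/h5.png

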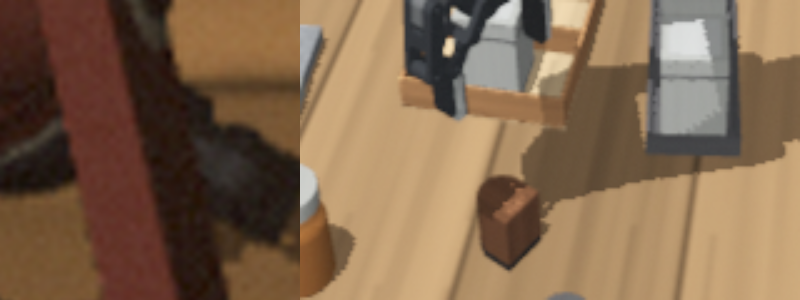

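Run:
```python
from h import *
e=cam("side"); o=ctrl.get_obs(); p=o["tool_pos"]; y=R_.from_rotvec(o["tool_rot"]).as_matrix()[:,1]
for s in(-.05,.05):
  for z in(.116,.13,.145,.16):
    q=proj(e,[[*(p+s*y)[:2],z]])[0]; print(s,z,(300+(q[0]-200)*2.5).round(),((q[1]-240)*300/110).round())
```

```text
-0.05 0.116 541.0 79.0
-0.05 0.13 540.0 64.0
-0.05 0.145 540.0 47.0
-0.05 0.16 539.0 30.0
0.05 0.116 453.0 163.0
0.05 0.13 451.0 147.0
0.05 0.145 450.0 130.0
0.05 0.16 448.0 113.0
```

Side-camera projection shows the finger tips really end about 20 mm (shut) to 40 mm (open) behind the nominal TCP. So I grasp the heel at TCP z = 0.002.

```bash
python3 -m jog '[[[0,0.001,0.03],[0,0,0]],[[0,0.001,0.06],[0,0,0]],[[0,0.001,0.085],[0,0,0]],[[0,0.001,0.105],[0,0,0]],[[0,0.001,0.114],[0,0,0]]]'
python3 -m jog '[[[0,0,0],[0,0,0]],[[0,0,0],[0,0,0]],[[0,0,0],[0,0,0]],[[0,0,0],[0,0,0]],[[0,0,0],[0,0,0]]]' 0 50
python3 -m jog '[[[0,0,0],[0,0,0]],[[0,0,0],[0,0,0]]]'
```

```text
t: 43.6
tool_pos: [0.5578, 0.2267, 0.0009]
tool_rot: [-0.735, -3.05, 0.004]
contact_force: [0.3, 0.1, 1.0]
opening: 0.0856
grip_force: 0.0
t: 44.1
tool_pos: [0.5614, 0.2278, 0.0059]
tool_rot: [0.735, 3.051, 0.003]
contact_force: [-0.4, 1.0, 4.7]
opening: 0.0369
grip_force: 50.5
t: 44.3
tool_pos: [0.5614, 0.2278, 0.0059]
tool_rot: [0.735, 3.051, 0.003]
contact_force: [0.4, 0.2, 6.0]
opening: 0.0368
grip_force: 50.7
```

```bash
python3 -m jog '[[[0,0,-0.02],[0,0,0]],[[0,0,-0.045],[0,0,0]],[[0,0,-0.07],[0,0,0]],[[0,0,-0.1],[0,0,0]],[[0,0,-0.12],[0,0,0]]]'
python3 -m jog '[[[-0.015,-0.02,0],[0,0,-0.08]],[[-0.03,-0.04,0],[0,0,-0.17]],[[-0.05,-0.06,0],[0,0,-0.26]],[[-0.07,-0.08,0],[0,0,-0.35]],[[-0.085,-0.099,0],[0,0,-0.429]]]'
python3 -m jog '[[[-0.01,-0.04,0],[0,0,0]],[[-0.02,-0.08,0],[0,0,0]],[[-0.03,-0.12,0.01],[0,0,0]],[[-0.042,-0.16,0.02],[0,0,0]],[[-0.0514,-0.1846,0.03],[0,0,0]]]'
python3 -m jog '[[[0,0,0],[0,0,0]],[[0,0,0],[0,0,0]],[[0,0,0],[0,0,0]]]'
python3 - <<'E'
from h import *
plan((.6336,-.0866,.02,-2.4))
E
```

```text
t: 44.8
tool_pos: [0.5602, 0.2274, 0.1259]
tool_rot: [0.735, 3.053, 0.001]
contact_force: [0.2, 0.0, -1.1]
opening: 0.0364
grip_force: 50.3
t: 45.3
tool_pos: [0.5904, 0.0992, 0.1235]
tool_rot: [-0.064, -3.14, 0.0]
contact_force: [0.2, 0.6, -0.2]
opening: 0.0363
grip_force: 50.3
t: 45.8
tool_pos: [0.6335, -0.089, 0.0933]
tool_rot: [-0.072, -3.14, 0.001]
contact_force: [-0.4, -0.2, -0.0]
opening: 0.0366
grip_force: 50.3
t: 46.1
tool_pos: [0.6335, -0.0852, 0.094]
tool_rot: [-0.067, -3.141, -0.001]
contact_force: [0.3, 0.3, -0.7]
opening: 0.0363
grip_force: 50.3
(0.6336, -0.0866, 0.02, -2.4) shift [-0.0002 -0.0014  0.074 ] turn [ 0.    -0.    -0.001] rows>= 2.0
```

```bash
python3 -m jog '[[[0,-0.001,0.02],[0,0,0]],[[0,-0.001,0.045],[0,0,0]],[[0,-0.001,0.065],[0,0,0]],[[0,-0.001,0.074],[0,0,0]],[[0,-0.001,0.074],[0,0,0]]]'
python3 -m jog '[[[0,0,0.004],[0,0,0]],[[0,0,0.008],[0,0,0]],[[0,0,0.012],[0,0,0]],[[0,0,0.012],[0,0,0]],[[0,0,0.012],[0,0,0]]]'
python3 - <<'E'
from h import *
print(ctrl.get_obs()["contact_force"])
e=cam("side"); p=proj(e,[(.6336,-.0866,.03)])[0].astype(int); cv2.imwrite("pics/c1.png",cv2.resize(e["image"][p[1]-60:p[1]+40,p[0]-70:p[0]+70],(700,500)))
E
```

```text
t: 46.6
tool_pos: [0.6325, -0.0859, 0.0187]
tool_rot: [-0.067, -3.138, -0.001]
contact_force: [-0.4, -1.0, -2.1]
opening: 0.0367
grip_force: 50.3
t: 47.1
tool_pos: [0.635, -0.0874, 0.0099]
tool_rot: [0.069, 3.138, -0.0]
contact_force: [-1.5, 1.6, 6.6]
opening: 0.0364
grip_force: 50.9
[-1.46263778  1.59368227  6.58592921]
```

View pics/c1.png

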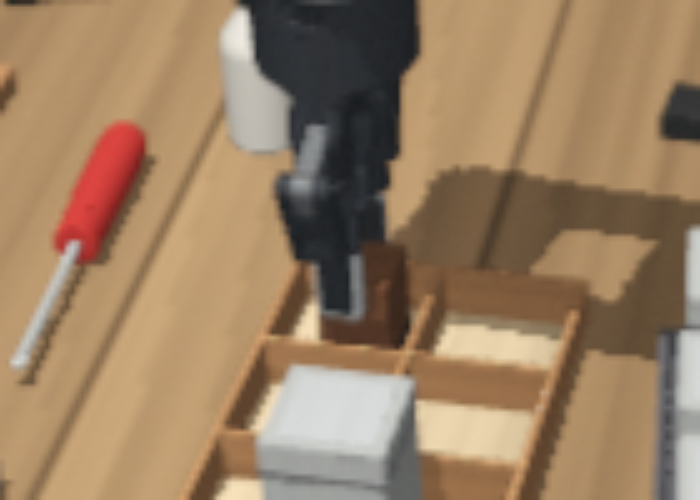

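Heel 2 stands on the cell floor, with the fingers just above the walls. Release it and go for heel 1.

```bash
python3 -m jog '[[[0,0,0],[0,0,0]],[[0,0,0],[0,0,0]],[[0,0,0],[0,0,0]],[[0,0,0],[0,0,0]]]' 0.75
python3 -m jog '[[[0,0,-0.02],[0,0,0]],[[0,0,-0.05],[0,0,0]],[[0,0,-0.09],[0,0,0]],[[0,0,-0.12],[0,0,0]],[[0,0,-0.13],[0,0,0]]]'
python3 - <<'E'
from h import *
plan((.62,.15,.13,-9),(.6088,.3796,.11,-15))
d=cam(); print(unproj(d,[(198,155)],.085))
E
```

```text
t: 47.55
tool_pos: [0.6334, -0.0872, 0.0076]
tool_rot: [-0.069, -3.14, -0.0]
contact_force: [0.3, 0.1, -0.5]
opening: 0.0639
grip_force: 0.0
t: 48.05
tool_pos: [0.636, -0.0878, 0.1426]
tool_rot: [0.069, 3.134, -0.003]
contact_force: [0.7, -0.1, -0.1]
opening: 0.064
grip_force: 0.0
(0.62, 0.15, 0.13, -9) shift [0.0265 0.2369 0.012 ] turn [-0.001  0.007  0.113] rows>= 5.0
(0.6088, 0.3796, 0.11, -15) shift [0.047 0.225 0.02 ] turn [0.    0.    0.105] rows>= 5.0
[[0.70401975 0.27200225]]
```

```bash
python3 -m jog '[[[0.005,0.04,0],[0,0,0.02]],[[0.01,0.085,0],[0,0,0.04]],[[0.015,0.13,0.002],[0,0,0.06]],[[0.02,0.18,0.003],[0,0,0.09]],[[0.0255,0.228,0.005],[0,0,0.113]]]' 1
python3 -m jog '[[[0.01,0.045,0],[0,0,0.02]],[[0.02,0.09,0.005],[0,0,0.04]],[[0.03,0.14,0.01],[0,0,0.07]],[[0.04,0.18,0.015],[0,0,0.09]],[[0.047,0.225,0.02],[0,0,0.105]]]'
python3 -m jog '[[[0,0,0],[0,0,0]],[[0,0,0],[0,0,0]],[[0,0,0],[0,0,0]]]'
python3 - <<'E'
from h import *
plan((.6088,.3796,.002,-15))
plan((.6088,.3796,.12,-15),(.605,.13,.135,-9),(.5637,-.0838,.10,-2.4),cur=(.6088,.3796,.002,-15))
E
```

```text
t: 48.6
tool_pos: [0.6165, 0.1433, 0.1301]
tool_rot: [-0.248, -3.128, 0.001]
contact_force: [1.1, 0.0, -0.6]
opening: 0.0857
grip_force: 0.0
t: 49.1
tool_pos: [0.6049, 0.3723, 0.1095]
tool_rot: [-0.41, -3.111, 0.004]
contact_force: [0.7, 0.3, -0.2]
opening: 0.0853
grip_force: 0.0
t: 49.4
tool_pos: [0.6063, 0.3701, 0.1112]
tool_rot: [-0.411, -3.113, 0.003]
contact_force: [-0.1, 0.4, 0.4]
opening: 0.0855
grip_force: 0.0
(0.6088, 0.3796, 0.002, -15) shift [-1.000e-04  1.010e-02  1.091e-01] turn [-0.002 -0.002 -0.001] rows>= 3.0
(0.6088, 0.3796, 0.12, -15) shift [ 0.     0.    -0.118] turn [0. 0. 0.] rows>= 3.0
(0.605, 0.13, 0.135, -9) shift [-0.0609 -0.2421 -0.015 ] turn [ 0.     0.    -0.105] rows>= 6.0
(0.5637, -0.0838, 0.1, -2.4) shift [ 0.0073 -0.2176  0.035 ] turn [ 0.     0.    -0.115] rows>= 5.0
```

```bash
python3 -m jog '[[[0,0.01,0.02],[0,0,0]],[[0,0.01,0.055],[0,0,0]],[[0,0.01,0.085],[0,0,0]],[[0,0.01,0.103],[0,0,0]],[[0,0.01,0.11],[0,0,0]]]'
python3 -m jog '[[[0,0,0],[0,0,0]],[[0,0,0],[0,0,0]],[[0,0,0],[0,0,0]],[[0,0,0],[0,0,0]],[[0,0,0],[0,0,0]]]' 0 60
python3 -m jog '[[[0,0,0],[0,0,0]],[[0,0,-0.02],[0,0,0]],[[0,0,-0.05],[0,0,0]],[[0,0,-0.085],[0,0,0]],[[0,0,-0.118],[0,0,0]]]'
```

```text
t: 49.9
tool_pos: [0.6081, 0.3788, -0.0001]
tool_rot: [-0.412, -3.111, 0.004]
contact_force: [0.2, -0.3, 0.1]
opening: 0.0858
grip_force: 0.0
t: 50.4
tool_pos: [0.6111, 0.3817, 0.0055]
tool_rot: [0.409, 3.111, 0.003]
contact_force: [0.8, -0.2, 5.7]
opening: 0.0365
grip_force: 60.8
t: 50.9
tool_pos: [0.6091, 0.3809, 0.123]
tool_rot: [-0.41, -3.115, 0.0]
contact_force: [0.3, 0.5, -0.9]
opening: 0.0357
grip_force: 60.3
```

```bash
python3 -m jog '[[[-0.01,-0.04,-0.005],[0,0,-0.02]],[[-0.022,-0.085,-0.01],[0,0,-0.04]],[[-0.034,-0.13,-0.015],[0,0,-0.06]],[[-0.046,-0.175,-0.015],[0,0,-0.08]],[[-0.057,-0.22,-0.015],[0,0,-0.105]]]'
python3 -m jog '[[[0.001,-0.045,0],[0,0,-0.02]],[[0.003,-0.09,0],[0,0,-0.05]],[[0.004,-0.135,0.01],[0,0,-0.08]],[[0.005,-0.18,0.02],[0,0,-0.115]],[[0.007,-0.22,0.03],[0,0,-0.115]]]'
python3 -m jog '[[[0,0,0],[0,0,0]],[[0,0,0],[0,0,0]],[[0,0,0],[0,0,0]]]'
python3 - <<'E'
from h import *
plan((.5637,-.0838,.02,-2.4))
E
```

```text
t: 51.4
tool_pos: [0.6073, 0.1521, 0.1373]
tool_rot: [0.244, 3.131, 0.0]
contact_force: [-0.2, -0.0, -0.5]
opening: 0.0364
grip_force: 60.3
t: 51.9
tool_pos: [0.5658, -0.0644, 0.1068]
tool_rot: [0.065, 3.14, -0.001]
contact_force: [0.5, 0.5, -0.4]
opening: 0.0364
grip_force: 60.4
t: 52.2
tool_pos: [0.5668, -0.0617, 0.1068]
tool_rot: [0.064, 3.14, 0.0]
contact_force: [-0.4, 0.1, -1.2]
opening: 0.0363
grip_force: 60.4
(0.5637, -0.0838, 0.02, -2.4) shift [ 0.0023 -0.0222  0.0868] turn [0.    0.001 0.001] rows>= 2.0
```

```bash
python3 -m jog '[[[0.002,-0.022,0.01],[0,0,0]],[[0.002,-0.022,0.035],[0,0,0]],[[0.002,-0.022,0.06],[0,0,0]],[[0.002,-0.022,0.08],[0,0,0]],[[0.002,-0.022,0.086],[0,0,0]]]'
python3 -m jog '[[[0,0,0.003],[0,0,0]],[[0,0,0.006],[0,0,0]],[[0,0,0.009],[0,0,0]],[[0,0,0.012],[0,0,0]],[[0,0,0.012],[0,0,0]]]'
python3 -m jog '[[[0,0,0],[0,0,0]],[[0,0,0],[0,0,0]]]'
python3 -m jog '[[[0,0,0],[0,0,0]],[[0,0,0],[0,0,0]],[[0,0,0],[0,0,0]],[[0,0,0],[0,0,0]]]' 0.75
python3 -m jog '[[[0,0,-0.02],[0,0,0]],[[0,0,-0.05],[0,0,0]],[[0,0,-0.09],[0,0,0]],[[0,0,-0.12],[0,0,0]],[[0,0,-0.13],[0,0,0]]]'
python3 - <<'E'
from h import *
plan((.5,.14,.13,10),(.4352,.3632,.11,22))
E
```

```text
t: 52.7
tool_pos: [0.562, -0.0825, 0.0178]
tool_rot: [-0.062, -3.137, -0.002]
contact_force: [-0.4, -0.6, -0.6]
opening: 0.0365
grip_force: 60.4
t: 53.2
tool_pos: [0.5645, -0.0846, 0.0095]
tool_rot: [0.066, 3.139, -0.0]
contact_force: [-1.3, 1.1, 4.2]
opening: 0.0364
grip_force: 60.9
t: 53.4
tool_pos: [0.5645, -0.0846, 0.0095]
tool_rot: [0.066, 3.139, -0.0]
contact_force: [-0.9, 0.8, 5.3]
opening: 0.0365
grip_force: 61.1
t: 53.8
tool_pos: [0.5631, -0.0844, 0.0076]
tool_rot: [-0.066, -3.14, -0.0]
contact_force: [-0.4, -0.5, -0.5]
opening: 0.0641
grip_force: 0.0
t: 54.3
tool_pos: [0.5656, -0.0851, 0.1422]
tool_rot: [0.065, 3.134, -0.003]
contact_force: [0.9, -0.7, 0.1]
opening: 0.0644
grip_force: 0.0
(0.5, 0.14, 0.13, 10) shift [0.0751 0.2222 0.0113] turn [-0.002  0.007 -0.216] rows>= 5.0
(0.4352, 0.3632, 0.11, 22) shift [0.0251 0.2311 0.02  ] turn [ 0.     0.    -0.209] rows>= 5.0
```

```bash
python3 -m jog '[[[0.014,0.04,0],[0,0,-0.04]],[[0.03,0.085,0],[0,0,-0.09]],[[0.045,0.13,0.002],[0,0,-0.13]],[[0.06,0.175,0.003],[0,0,-0.18]],[[0.074,0.22,0.005],[0,0,-0.216]]]' 1
python3 -m jog '[[[0.005,0.045,0],[0,0,-0.04]],[[0.01,0.09,0.005],[0,0,-0.08]],[[0.015,0.14,0.01],[0,0,-0.13]],[[0.02,0.185,0.015],[0,0,-0.17]],[[0.025,0.23,0.02],[0,0,-0.209]]]'
python3 -m jog '[[[0,0,0],[0,0,0]],[[0,0,0],[0,0,0]],[[0,0,0],[0,0,0]]]'
python3 - <<'E'
from h import *
plan((.4352,.3632,.002,22))
plan((.4352,.3632,.12,22),(.5,.16,.12,8),(.5665,-.0139,.10,-2.4),cur=(.4352,.3632,.002,22))
e=cam("side"); p=proj(e,[(.4352,.3632,.024)])[0].astype(int)
a=cv2.resize(e["image"][p[1]-80:p[1]+60,p[0]-70:p[0]+70],(400,400)); d=cam(); q=proj(d,[(.6,-.01,.03)])[0].astype(int)
cv2.imwrite("pics/h6.png",np.hstack([a,cv2.resize(d["image"][q[1]-50:q[1]+50,q[0]-50:q[0]+50],(400,400))]))
E
```

```text
t: 54.8
tool_pos: [0.497, 0.1399, 0.1314]
tool_rot: [0.275, -3.128, 0.0]
contact_force: [1.9, 0.2, -0.3]
opening: 0.0857
grip_force: 0.0
t: 55.3
tool_pos: [0.4325, 0.362, 0.111]
tool_rot: [0.601, -3.082, 0.001]
contact_force: [0.2, 0.1, 1.4]
opening: 0.0854
grip_force: 0.0
t: 55.6
tool_pos: [0.434, 0.3597, 0.1119]
tool_rot: [0.597, -3.083, 0.001]
contact_force: [-1.0, -0.4, 1.0]
opening: 0.0851
grip_force: 0.0
(0.4352, 0.3632, 0.002, 22) shift [-0.0026  0.0028  0.1099] turn [-0.001 -0.001 -0.002] rows>= 3.0
(0.4352, 0.3632, 0.12, 22) shift [ 0.     0.    -0.118] turn [0. 0. 0.] rows>= 3.0
(0.5, 0.16, 0.12, 8) shift [ 0.016  -0.2127  0.    ] turn [0.    0.    0.244] rows>= 5.0
(0.5665, -0.0139, 0.1, -2.4) shift [-0.0417 -0.1815  0.02  ] turn [0.    0.    0.182] rows>= 4.0
```

View pics/h6.png

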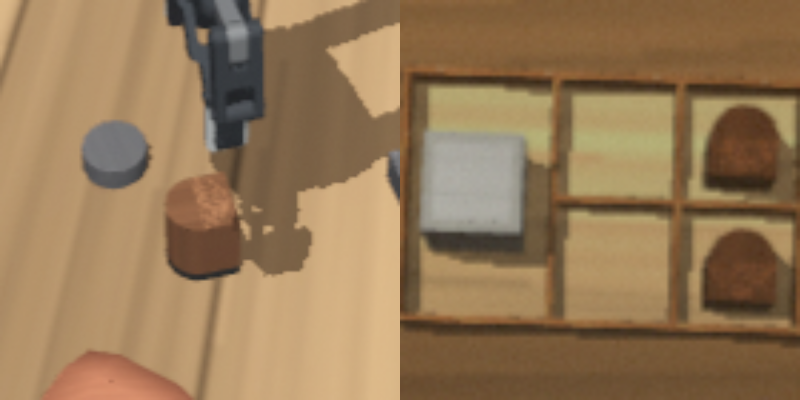

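Both heels stand in the right-hand cells, the full tin is in the bay, and heel 3 is where expected. Grasp heel 3.

```bash
python3 -m jog '[[[-0.0025,0.003,0.02],[0,0,0]],[[-0.0025,0.003,0.055],[0,0,0]],[[-0.0025,0.003,0.085],[0,0,0]],[[-0.0025,0.003,0.103],[0,0,0]],[[-0.0025,0.003,0.11],[0,0,0]]]'
python3 -m jog '[[[0,0,0],[0,0,0]],[[0,0,0],[0,0,0]],[[0,0,0],[0,0,0]],[[0,0,0],[0,0,0]],[[0,0,0],[0,0,0]]]' 0 60
python3 -m jog '[[[0,0,0],[0,0,0]],[[0,0,-0.02],[0,0,0]],[[0,0,-0.05],[0,0,0]],[[0,0,-0.085],[0,0,0]],[[0,0,-0.118],[0,0,0]]]'
python3 -m jog '[[[0.003,-0.04,0],[0,0,0.05]],[[0.006,-0.08,0],[0,0,0.1]],[[0.01,-0.125,0],[0,0,0.15]],[[0.013,-0.17,0],[0,0,0.2]],[[0.016,-0.213,0],[0,0,0.244]]]'
python3 -m jog '[[[-0.01,-0.04,0],[0,0,0.05]],[[-0.02,-0.08,0],[0,0,0.1]],[[-0.03,-0.125,0.01],[0,0,0.15]],[[-0.04,-0.165,0.02],[0,0,0.182]],[[-0.042,-0.182,0.02],[0,0,0.182]]]'
python3 -m jog '[[[0,0,0],[0,0,0]],[[0,0,0],[0,0,0]],[[0,0,0],[0,0,0]]]'
python3 - <<'E'
from h import *
plan((.5665,-.0145,.02,-2.4))
E
```

```text
t: 56.2
tool_pos: [0.4343, 0.3623, 0.0004]
tool_rot: [0.594, -3.081, 0.002]
contact_force: [-0.1, -0.2, -0.3]
opening: 0.0856
grip_force: 0.0
t: 56.7
tool_pos: [0.437, 0.3653, 0.005]
tool_rot: [-0.598, 3.08, 0.002]
contact_force: [0.8, -0.7, 5.7]
opening: 0.0367
grip_force: 60.7
t: 57.2
tool_pos: [0.4348, 0.3641, 0.1218]
tool_rot: [0.598, -3.083, 0.0]
contact_force: [1.9, 0.3, 0.2]
opening: 0.0367
grip_force: 60.2
t: 57.7
tool_pos: [0.5, 0.1592, 0.1208]
tool_rot: [0.216, -3.134, -0.0]
contact_force: [0.1, -0.6, -0.1]
opening: 0.0364
grip_force: 60.2
t: 58.2
tool_pos: [0.5665, -0.0164, 0.0992]
tool_rot: [-0.072, -3.138, 0.0]
contact_force: [-1.0, 1.0, -1.0]
opening: 0.0368
grip_force: 60.3
t: 58.5
tool_pos: [0.5667, -0.0122, 0.1012]
tool_rot: [0.065, 3.141, 0.001]
contact_force: [-0.0, -0.1, 0.1]
opening: 0.0362
grip_force: 60.3
(0.5665, -0.0145, 0.02, -2.4) shift [ 0.0002 -0.0023  0.0812] turn [0.    0.    0.001] rows>= 2.0
```

```bash
python3 -m jog '[[[0,-0.002,0.01],[0,0,0]],[[0,-0.002,0.035],[0,0,0]],[[0,-0.002,0.06],[0,0,0]],[[0,-0.002,0.075],[0,0,0]],[[0,-0.002,0.08],[0,0,0]]]'
python3 -m jog '[[[0,0,0.003],[0,0,0]],[[0,0,0.006],[0,0,0]],[[0,0,0.009],[0,0,0]],[[0,0,0.012],[0,0,0]],[[0,0,0.013],[0,0,0]]]'
python3 -m jog '[[[0,0,0],[0,0,0]],[[0,0,0],[0,0,0]]]'
python3 -m jog '[[[0,0,0],[0,0,0]],[[0,0,0],[0,0,0]],[[0,0,0],[0,0,0]],[[0,0,0],[0,0,0]]]' 0.6
python3 -m jog '[[[0,0,-0.02],[0,0,0]],[[0,0,-0.05],[0,0,0]],[[0,0,-0.09],[0,0,0]],[[0,0,-0.12],[0,0,0]],[[0,0,-0.15],[0,0,0]]]'
python3 -m jog '[[[0.01,-0.04,0],[0,0,0]],[[0.02,-0.085,0],[0,0,0]],[[0.03,-0.13,0],[0,0,0]],[[0.04,-0.17,0],[0,0,0]],[[0.05,-0.21,0],[0,0,0]]]'
python3 -m jog '[[[0,-0.03,0],[0,0,0]],[[0,-0.07,0],[0,0,0]],[[0,-0.07,0],[0,0,0]],[[0,-0.07,0],[0,0,0]]]'
python3 - <<'E'
from h import *
d=cam(); e=cam("side")
cv2.imwrite("pics/fin.png",np.hstack([cv2.resize(d["image"][110:310,100:440],(400,235)),cv2.resize(e["image"][180:400,140:520],(400,235))]))
E
```

```text
t: 59.0
tool_pos: [0.5649, -0.0147, 0.0183]
tool_rot: [-0.066, -3.137, -0.001]
contact_force: [-0.3, 0.1, -0.1]
opening: 0.0365
grip_force: 60.2
t: 59.5
tool_pos: [0.5675, -0.0157, 0.009]
tool_rot: [0.067, 3.14, -0.0]
contact_force: [-3.5, 0.4, 8.8]
opening: 0.0367
grip_force: 61.1
t: 59.7
tool_pos: [0.5675, -0.0157, 0.009]
tool_rot: [0.067, 3.14, -0.0]
contact_force: [-2.3, 0.0, 6.1]
opening: 0.0362
grip_force: 60.8
t: 60.1
tool_pos: [0.5674, -0.0159, 0.0083]
tool_rot: [0.068, 3.14, -0.001]
contact_force: [0.5, -0.9, 3.2]
opening: 0.0511
grip_force: 0.0
t: 60.6
tool_pos: [0.5665, -0.0153, 0.1587]
tool_rot: [-0.067, -3.14, -0.001]
contact_force: [-0.2, -0.0, -0.6]
opening: 0.0514
grip_force: 0.0
t: 61.1
tool_pos: [0.5069, -0.2243, 0.1571]
tool_rot: [-0.067, -3.14, -0.002]
contact_force: [0.3, 0.3, 0.4]
opening: 0.0511
grip_force: 0.0
t: 61.5
tool_pos: [0.5045, -0.2932, 0.157]
tool_rot: [-0.069, -3.14, -0.003]
contact_force: [-0.1, 0.5, -0.4]
opening: 0.0515
grip_force: 0.0
```

View pics/fin.png

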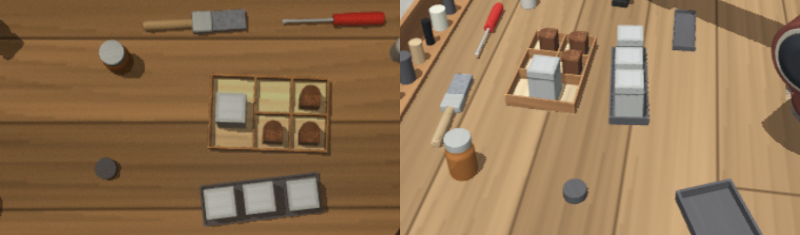

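All three heels are in separate small cells, the full tin is in the bay and the three light tins stand in the refill tray. Nothing else was moved.

```bash
python3 -c "
from station import job; print(job.finish_job())"
```

```text
the job is handed in; nothing more can be done
None
```

I handed in the finished job at about 62 s: the full tin is upright in the bay, the three light tins are upright in the refill tray, and all three heels stand one to a cell, though heel 2 took three grasps.

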